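# Fit a ceramic locating pin in a weld fixture with sprung tongs

## Robot

A 6-joint arm with a two-finger parallel gripper is mounted at the origin on the work surface. World frame = base frame: x ahead of the robot, y to its left, z up, the work surface at z = 0. Lengths are in m, angles in rad, forces in N, time in s.
With the tool pointing down it reaches from about 0.3 to 0.775 m from the base axis. Payload 14.6 kg.
Tool frame: the origin (TCP) lies at the very end of the fingers, on their centre line; the grasp point (between the pads) lies 19 mm behind it; z points along the fingers, y is the direction in which the jaws open and shut (so a half turn about z gives the same grasp; the last joint's range is limited). The gripper opens to 94 mm and grips with 3 to 60 N. Pads are 16 mm wide; open, the fingers measure 119 mm over their backs; the gripper's body (75 mm by 177 mm) begins 78 mm behind the grasp point.
Start: joints at [1.049, 0.3, 1.521, -0, 1.321, -0.067], TCP at [0.242, 0.494, 0.173] pointing down, gripper open.
Joint ranges: [-3.03, 3.03], [-0.79, 2.21], [0.23, 2.52], [-1.04, 4.18], [0, 3.07], [-2.55, 2.55]. Speed limits (rad/s): [2.22, 2.22, 2.57, 3.14, 3.14, 3.14].

## Interface

Orientations are given as [roll, pitch, yaw] about the fixed x, y, z axes, in that order (R = Rz(yaw) Ry(pitch) Rx(roll)).
In Python, from station import ctrl, eyes gives the robot as it stands.
- The arm moves only by the tool jog_arm, never from a script. Its argument "moves" is a list of rows, each a list of 3 entries, a list of its own where there are three numbers: the shift along the world's x, y, z in mm, then the turn, a rotation vector about the world's x, y, z in units of 5 degrees (1.0 is 5 degrees), then the finger opening in mm, from 0 to 94. In form: [[[tx, ty, tz], [wx, wy, wz], jaw], ...]. A call has 1 to 5 rows; each row is the pose to reach, as a shift and turn from the pose commanded when the call began; what a row does not reach only later rows make up. A row lasts 1/12 s, in which the tool goes at most 41.7 mm and 7.16 degrees, less where a joint would pass 70% of its speed; a pose out of reach is approached as far as the arm can. A call with a gripper value outside its range is refused whole. The fingers move at their own pace and stop on an object; "squeeze" is the grip in N (left out, the last holds). Time passes only in rows, so rows that repeat a pose let the fingers close. It gives the time, the measured TCP pose, the force and the opening at its end, in the units of the state.
- ctrl.get_obs(): the state, without advancing time (a new reading comes with each control period).
- eyes.camera(name): name is "scene" or "top" or "wrist"; returns a dict with "frame" (384x512x3 uint8, red, green, blue), "vertical_fov" (degrees; the focal length in pixels is half the picture's height over the tangent of half this angle, whatever the lens; pixels are square), "cx", "cy" (the principal point, pixels), "eye" and "attitude" of the camera in the world; the wrist camera has in their place "hand_eye" (4x4, takes a point from camera to tool coordinates, whose origin is the TCP and whose axes are the flange's). Camera axes: x right, y down, z forward; pixel columns grow to the right and rows downward; lengths in m; the calibration is good to about 2 mm. A picture is of the moment at which its call begins: read the wrist's pose just before it. There is no depth.
- ctrl.hand_in(): hands the job in, once; it reports no verdict.
The state is a dict: "time_s": time; "qpos": joint angles; "joint_vel": joint speeds; "tau": joint torques, N m; "ee_pos": TCP position; "eef_rot": TCP orientation; "force": force on the tool from outside, world axes, zero at the start; "moment": the same for the moment, N m; "grip_width": finger opening in m.
Only numpy, scipy, OpenCV 4.12 (cv2) and the standard library are available. Lean on these libraries where they do the work, as an engineer would, in place of code of your own. Each camera call takes 0.05 s, during which the arm holds its last target.

## Task

Take the orange-headed sprung tongs from their blue stand, squeeze them gently on the white ceramic pin in the wooden rack, and with them push that pin foot first into the copper socket of the weld fixture, however deep it goes, until it is pressed firmly home on the hidden stop (about 10 newtons). Let go of it there, leaving it fully home, and hang the tongs back upright in their stand. The ceramic is brittle: feel for the stop without forcing it, touch the pin only with the tongs, and leave the other things alone.

Things in the scene. Friction and masses are not known exactly. Their poses are not given: they have to be found in the camera images.
- tongs_grip (a point): Sprung tongs hanging upright, jaws down, 130 mm tall, 0.26 kg. Point midway between the two grip plates, 97 mm above the jaw tips; z up, y = closing line. Plates: upright, 22 mm wide (x), 80-130 mm above the jaw tips, 54 mm over their outer faces when free. Orange ledges stand out 14 mm at the plates' feet, 76-80 mm up: put fingertips just above them to push down.
- tongs_left: Tongs' +y arm: plate, ledge and V-grooved jaw (20 mm tall, 20 mm wide), in one. Origin on the tongs' axis at jaw-tip height. It slides straight in (to -y) by up to 9 mm against a spring of 4 N + 0.7 N/mm. Jaws reach 22 mm out in y when free. With 49 mm over the plates the tongs are carried, jaws open; on the pin's head they measure about 41 to 44 mm.
- tongs_right: The other arm of the tongs, the mirror image of tongs_left; it closes towards the tongs' +y.
- stand: Fixed blue stand. Two cheeks along x (50 mm long, 8 mm thick, 66 mm apart inside, tops 84 mm above the origin) carry the tongs' ledges; two cross walls 56 mm high leave 28 mm in x for the 22 mm arms. Base 100 x 120 mm. Origin at the centre of the underside, z up, y across the cheeks. Hung, tongs_grip is on its axis 105 mm above the origin, tongs' y along the stand's y, either way round.
- pin_mid (a point): White brittle ceramic pin, round, 54 mm tall, 24-42 g, upright in the rack. Point on its axis 27 mm above its foot; z up. From the foot: shank 12 mm in diameter up to 28 mm (its last 5 mm tapers to 8 mm at the foot), collar 24 mm in diameter at 28-32 mm, head 14 mm in diameter at 32-54 mm, to be held by the jaws with their tips just over the collar.
- rack: Fixed wooden rack, 55 (x) x 165 (y) x 36 mm tall, with wells 15 mm wide in a row along y at -52, 0 and 52 mm; the ceramic pin may be in any. Pins hang by their collars, which lie on the rack's top. Origin at the centre of its underside, z up.
- fixture: Fixed weld fixture: dark base plate 130 (x) x 110 x 10 mm, copper socket block 56 x 56 mm in the middle with its top 55 mm above the bench, yellow bar 30 mm high at its +x side. Origin at the centre of its underside, z up.
- socket_mouth (a point): Centre of the bore's mouth in the block's top: 13.5 mm wide, with a lead-in. 6.5 mm down two sprung balls grip the shank: pushing past takes 2-6 N; then they hold it. Below: a sprung plunger (0.5 N, 4 mm travel) over a hard stop, which is set anew each time and cannot be seen: fully home, the pin's foot lies anywhere 16-23 mm below the mouth, its collar 5-12 mm above it. Over 35 N breaks the pin.
- seat (a joint): The brass plunger in the bore, in m: 0 until the pin's foot meets it, 0.004 when the pin is hard home. A gripper opening may lift the tongs and the pin with them by 1-3 mm; the open jaws still bear on the collar and can press it home again. It does not tell the stop's depth beforehand.
- worn_a_mid (a point): dark steel worn pin of the same shape as the ceramic pin, in another well of the rack; bystander. The point is 27 mm above its foot.
- worn_b_mid (a point): dark steel worn pin with a copper collar, same shape, in another well of the rack; bystander. The point is 27 mm above its foot.
- can: closed red spray can, 60 mm in diameter, 150 mm tall, standing; bystander. Origin at the centre of its underside.
- brush: wire brush lying on the bench beyond the work; bystander. Origin at the underside.

How it is judged:
On the way, in this order (a step that is already met when the one before it is completed fails the run):
1. the tongs are lifted clear of their stand (z of tongs_grip in the frame of stand above 0.135 m), for 0.1 s.
2. the ceramic pin is held up by the tongs, clear of its well (z of pin_mid in the frame of rack above 0.07 m and contact force between each of tongs_left, tongs_right and pin above 1 N), for 0.1 s.
3. the pin, still between the tongs, is pressed firmly home on the stop in the socket (value of joint seat above 0.0033 m and horizontal distance between pin_mid and socket_mouth below 0.004 m and contact force between tongs_left and pin above 0.5 N and contact force between pin and fixture above 8 N), for 0.1 s.
At the end, for the whole second after the job is handed in: Pin upright in the socket within 4 mm of its axis, plunger still pressed over 2.5 mm, tongs off the pin; tongs hanging in the stand, within 12 mm of its axis, tongs_grip 100-110 mm above the stand's underside, upright to 0.12 rad (value of joint seat above 0.0025 m and horizontal distance between pin_mid and socket_mouth below 0.004 m and angle between each of pin_mid, tongs_grip's own z axis and vertical below 0.12 rad and contact force between each of tongs_left, tongs_right and pin below 0.05 N and horizontal distance between tongs_grip and stand below 0.012 m and z of tongs_grip in the frame of stand between 0.1 and 0.11 m and linear speed of pin below 0.02 m/s); the robot touches nothing.
It fails at once if the pin is forced: over 35 N between the pin and the fixture (contact force between pin and fixture above 35 N).
It fails at once if the ceramic pin is crushed: over 40 N from a jaw (contact force between any of tongs_left, tongs_right and pin above 40 N).
It fails at once if the gripper touches the ceramic pin (contact force between the arm and pin above 0.5 N).
It fails at once if a fingertip touches the ceramic pin (contact force between the fingers and pin above 0.5 N).
It fails at once if a bystander is disturbed (worn pins moved over 10 mm, can or brush over 20 mm) (distance of any of worn_a_mid, worn_b_mid from where it was at the start of the episode above 0.01 m or distance of any of can, brush from where it was at the start of the episode above 0.02 m).
It also fails if it takes over 61 s, if anything falls off the work surface, if the arm or the gripper's body presses on something with over 40 N, if the wrist force passes 120 N, or if a joint passes its speed limit or range.

## Working session

There is one attempt and no reset: what is moved stays moved. The work goes in short steps, Python scripts to look and compute and a tool call to move; the robot and the scene stay as the last step left them, time stands still between calls to the robot, and variables do not carry over. Pictures are saved under pics/ and viewed, and the job is handed in when it is done.

Besides the shell and the picture viewer there is one more tool, called after "Emit:" as name(argument=value, ...), one argument or row to a line, values as JSON. jog_arm: Moves the arm, as the interface text tells. Its arguments: {"type":"object","properties":{"moves":{"type":"array","items":{"type":"array"}},"squeeze":{"type":"number"}},"required":["moves"]}

```bash
ls; mkdir -p pics; python3 - <<'E'
from station import ctrl, eyes
import cv2, numpy as np
print(ctrl.get_obs())
for n in ["scene","top","wrist"]:
    c=eyes.camera(n); 
    print(n,{k:(v if k!="frame" else v.shape) for k,v in c.items()})
    cv2.imwrite(f"pics/{n}0.png",c["frame"][:,:,::-1])
    np.savez(f"pics/{n}0.npz",**{k:np.array(v) for k,v in c.items()})
E
```

```text
pics
{'time_s': 0.0, 'qpos': array([ 1.04939357e+00,  3.00478498e-01,  1.52156516e+00,  2.76072723e-06,
        1.32066892e+00, -6.66014811e-02]), 'joint_vel': array([-0.00093   , -0.00098639, -0.0022681 ,  0.00140615,  0.00168314,
       -0.00060551]), 'tau': array([ 2.21804738e-03, -5.31833053e+01, -3.52735269e+01,  7.09044258e-02,
        2.46021291e-02,  5.70884566e-06]), 'ee_pos': array([0.24146649, 0.4938427 , 0.17198902]), 'eef_rot': array([-3.14047539e+00, -7.72016867e-05,  2.68679065e+00]), 'force': array([ 0.12662847, -1.26510182,  0.03743972]), 'moment': array([-0.03830734,  0.00139197, -0.02559925]), 'grip_width': 0.09417315421496346}
scene {'frame': (384, 512, 3), 'vertical_fov': 42.44525754803389, 'cx': 256.48506996656823, 'cy': 193.83438080912686, 'eye': array([ 1.3279934 , -0.32579822,  0.80000824]), 'attitude': array([-2.32457344,  0.01521441,  1.10687259])}
top {'frame': (384, 512, 3), 'vertical_fov': 51.256124215682284, 'cx': 260.541008667649, 'cy': 194.64530236715612, 'eye': array([ 0.47674285, -0.01475004,  0.89325928]), 'attitude': array([-2.93501862,  0.00511358, -1.40676268])}
wrist {'frame': (384, 512, 3), 'vertical_fov': 66.05074691016438, 'cx': 247.02515513100656, 'cy': 189.13336644429046, 'hand_eye': array([[-1.50476190e-03, -9.57458824e-01, -2.88566001e-01,
         8.44664931e-02],
       [ 9.99998822e-01, -1.35379982e-03, -7.22720425e-04,
         1.12776447e-04],
       [ 3.01314449e-04, -2.88566749e-01,  9.57459733e-01,
        -2.13274724e-01],
       [ 0.00000000e+00,  0.00000000e+00,  0.00000000e+00,
         1.00000000e+00]])}
```

View pics/scene0.png

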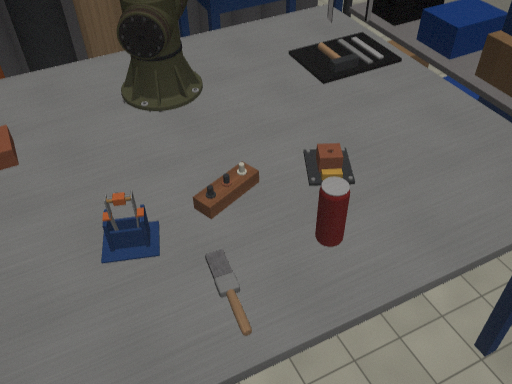

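View pics/top0.png

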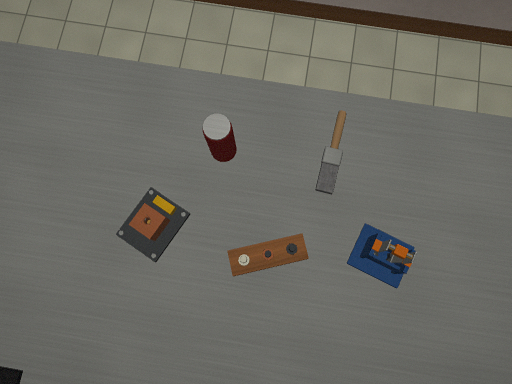

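View pics/wrist0.png

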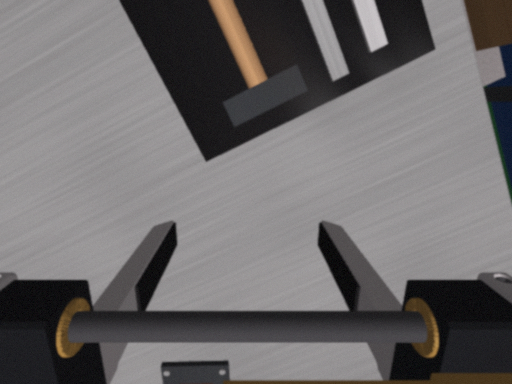

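```bash
cat > h.py <<'E'
import numpy as np, cv2
from scipy.spatial.transform import Rotation as Rn
def load(n):
    return dict(np.load(f"pics/{n}.npz"))
def K(c):
    h=c["frame"].shape[0]; f=h/2/np.tan(np.radians(float(c["vertical_fov"]))/2); return f,float(c["cx"]),float(c["cy"])
def pose(c):
    if "eye" in c: return Rn.from_euler("xyz",c["attitude"]).as_matrix(),np.array(c["eye"])
    Rt=Rn.from_euler("xyz",c["eef_rot"]).as_matrix(); H=c["hand_eye"]
    return Rt@H[:3,:3], np.array(c["ee_pos"])+Rt@H[:3,3]
def ray(c,u,v):
    f,cx,cy=K(c); R,e=pose(c); d=R@np.array([(u-cx)/f,(v-cy)/f,1]); return e,d/np.linalg.norm(d)
def plane(c,u,v,z):
    e,d=ray(c,u,v); return e+d*(z-e[2])/d[2]
def proj(c,p):
    f,cx,cy=K(c); R,e=pose(c); q=R.T@(np.array(p)-e); return np.array([cx+f*q[0]/q[2],cy+f*q[1]/q[2]])
def tri(c1,p1,c2,p2):
    e1,d1=ray(c1,*p1); e2,d2=ray(c2,*p2)
    A=np.stack([d1,-d2],1); s=np.linalg.lstsq(A,e2-e1,rcond=None)[0]
    a=e1+s[0]*d1;b=e2+s[1]*d2; return (a+b)/2,np.linalg.norm(a-b)
def snap(name,tag):
    from station import ctrl,eyes
    o=ctrl.get_obs(); c=eyes.camera(name)
    d={k:np.array(v) for k,v in c.items()}
    if name=="wrist": d["ee_pos"]=o["ee_pos"]; d["eef_rot"]=o["eef_rot"]
    np.savez(f"pics/{tag}.npz",**d); cv2.imwrite(f"pics/{tag}.png",c["frame"][:,:,::-1]); return d
E
python3 - <<'E'
from h import *
c=load("top0"); im=c["frame"][:,:,::-1]
for n,(u0,v0,u1,v1) in dict(fix=(105,175,205,275),rack=(220,220,320,290),stand=(335,210,435,300)).items():
    cv2.imwrite(f"pics/t_{n}.png",cv2.resize(im[v0:v1,u0:u1],None,fx=6,fy=6,interpolation=cv2.INTER_CUBIC))
hsv=cv2.cvtColor(c["frame"],cv2.COLOR_RGB2HSV)
def rect(m,z,lab):
    m=m.astype(np.uint8)
    cs,_=cv2.findContours(m,cv2.RETR_EXTERNAL,cv2.CHAIN_APPROX_NONE); k=max(cs,key=cv2.contourArea)
    r=cv2.minAreaRect(k); P=np.array([plane(c,u,v,z)[:2] for u,v in cv2.boxPoints(r)])
    ct=P.mean(0); print(lab,r,ct.round(4)); 
    for i in range(2):
        e=P[i+1]-P[i]; print("  len",np.linalg.norm(e).round(4),"ang",np.degrees(np.arctan2(e[1],e[0])).round(1))
H,S,V=hsv[...,0].astype(int),hsv[...,1],hsv[...,2]
uu,vv=np.meshgrid(np.arange(512),np.arange(384))
def box(a,b,cc,d): return (uu>=a)&(uu<cc)&(vv>=b)&(vv<d)
rect(box(335,210,435,300)&(H>100)&(H<130)&(S>100),0.005,"stand")
rect(box(220,225,320,285)&(H<20)&(S>80),0.036,"rack")
m=box(105,175,205,275)
rect(m&(V<75),0.01,"fixplate")
rect(m&(H<16)&(S>100),0.055,"copper")
rect(m&(H>=18)&(H<35)&(S>130),0.04,"yellow")
rect(box(225,240,260,280)&(S<60)&(V>150),0.063,"pin")
E
```

```text
stand ((381.44830322265625, 255.73086547851562), (58.485721588134766, 44.32463455200195), 26.003345489501953) [ 0.5682 -0.2637]
  len 0.0995 ang -18.9
  len 0.1261 ang -107.4
rack ((267.33709716796875, 254.46066284179688), (26.53342056274414, 78.10118865966797), 77.00537872314453) [ 0.528  -0.0167]
  len 0.1668 ang -67.7
  len 0.056 ang -158.8
fixplate ((152.60134887695312, 223.85812377929688), (49.172752380371094, 59.983787536621094), 35.53767776489258) [0.5551 0.246 ]
  len 0.1316 ang -23.2
  len 0.1141 ang -115.8
copper ((148.84228515625, 221.93959045410156), (31.622352600097656, 27.280424118041992), 34.99202346801758) [0.5532 0.2415]
  len 0.0567 ang -22.8
  len 0.0693 ang -114.9
yellow ((164.09812927246094, 204.6299591064453), (24.154727935791016, 9.373476028442383), 34.508522033691406) [0.5967 0.2217]
  len 0.0202 ang -22.4
  len 0.0541 ang -114.7
pin ((243.50003051757812, 259.5000305175781), (9.899494171142578, 9.899494171142578), 45.0) [0.508  0.0301]
  len 0.0201 ang -35.6
  len 0.0203 ang -125.1
```

View pics/t_fix.png

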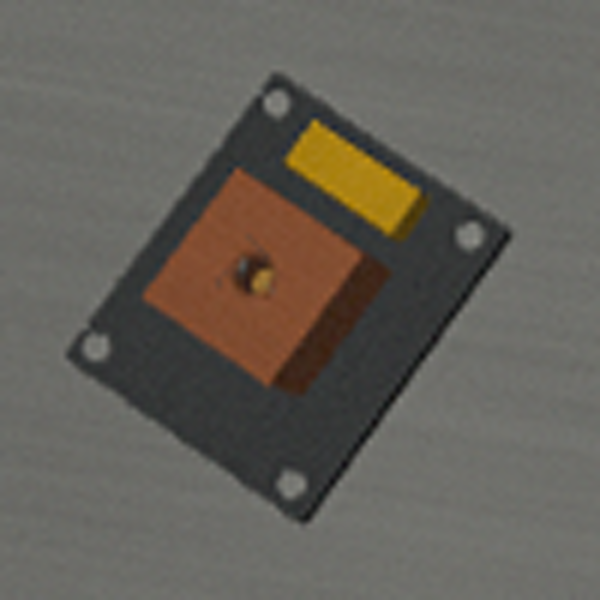

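View pics/t_rack.png

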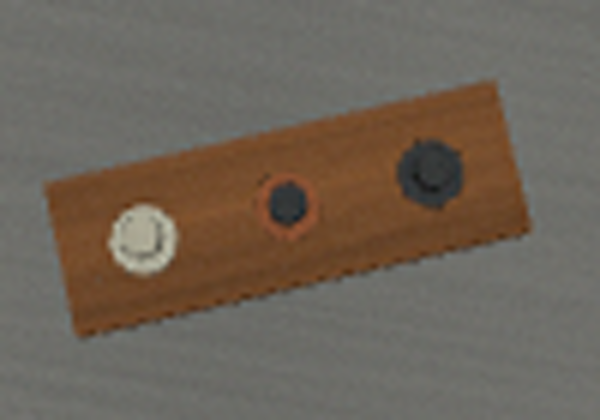

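View pics/t_stand.png

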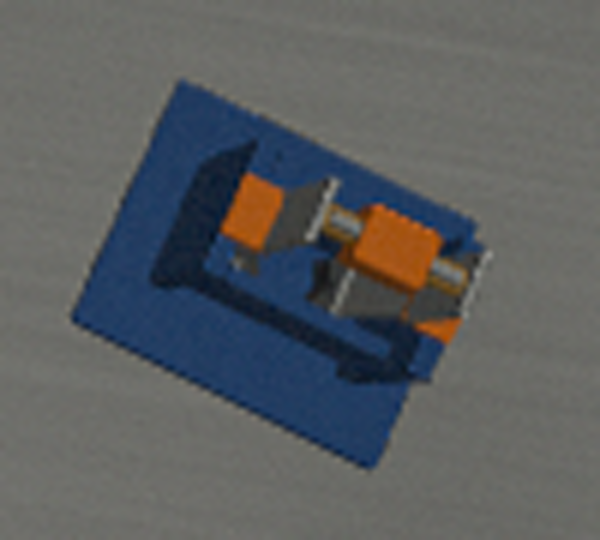

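Emit:
jog_arm(
  moves=[
    [[30, -20, 30], [0, 0, 0], 94],
    [[60, -45, 45], [0, 0, 0], 94],
    [[90, -70, 50], [0, 0, 0], 94],
    [[120, -95, 50], [0, 0, 0], 94],
    [[150, -120, 50], [0, 0, 0], 94],
  ],
)

```text
time_s: 0.57
ee_pos: [0.393, 0.3726, 0.2231]
eef_rot: [3.141, 0.0, 2.687]
force: [0.7, 0.7, -0.2]
grip_width: 0.0937
```

```bash
python3 - <<'E'
from h import *
c=load("top0")
f=lambda u,v:(u/6,v/6)
print("can",plane(c,217,126,.15))
print("mouth",plane(c,105+253/6-.4,175+272/6-.4,.055), "blockctr",plane(c,105+254/6-.4,175+277/6-.4,.055))
print("pin head",plane(c,220+140/6-.4,220+238/6-.4,.06),"collar",plane(c,220+143/6-.4,220+240/6-.4,.04))
P=[plane(c,335+u/6-.4,210+v/6-.4,0.01) for u,v in [(180,80),(72,320),(375,470),(480,220)]]
P=np.array(P)
for i in range(4):
    e=P[(i+1)%4]-P[i]; print(np.linalg.norm(e),np.degrees(np.arctan2(e[1],e[0])))
print(P.mean(0))
E
```

```text
can [0.7521499  0.12160294 0.15      ]
mouth [0.55639774 0.24670027 0.055     ] blockctr [0.55471926 0.24595961 0.055     ]
pin head [0.50838893 0.03153768 0.06      ] collar [0.50863655 0.03148948 0.04      ]
0.09787285220046492 162.84272544585667
0.11842952077543804 -107.15828214637841
0.0994530153646451 -17.178534422426203
0.11847693344119774 73.6059088810885
[ 0.5689588  -0.26065502  0.01      ]
```

Emit:
jog_arm(
  moves=[
    [[35, -25, 0], [0, 0, 0.5], 94],
    [[70, -55, 0], [0, 0, 1], 94],
    [[110, -90, 0], [0, 0, 1.4], 94],
    [[145, -115, 0], [0, 0, 1.8], 94],
    [[162, -127, 0], [0, 0, 1.8], 94],
  ],
)

```text
time_s: 0.98
ee_pos: [0.555, 0.2451, 0.2224]
eef_rot: [-3.141, -0.0, 2.846]
force: [-0.9, 0.4, 0.5]
grip_width: 0.094
```

Emit:
jog_arm(
  moves=[
    [[0, 0, 0], [0, 0, 0], 94],
  ],
)

```text
time_s: 1.07
ee_pos: [0.5574, 0.2426, 0.2213]
eef_rot: [-3.14, -0.0, 2.839]
force: [-0.2, -0.1, -0.6]
grip_width: 0.0938
```

```bash
python3 - <<'E'
from h import *
c=snap("wrist","wfix"); print(c["ee_pos"],c["eef_rot"])
E
```

```text
[0.55738919 0.24256842 0.22133302] [-3.14009539e+00 -2.97496704e-04  2.83911277e+00]
```

View pics/wfix.png

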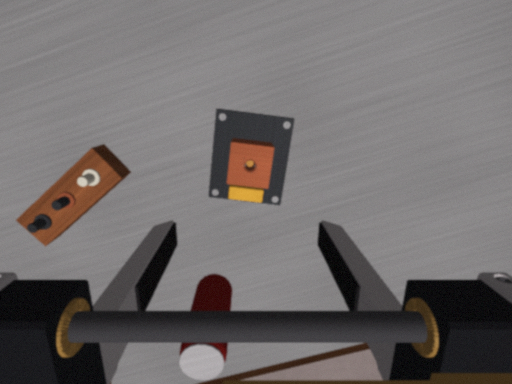

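```bash
python3 - <<'E'
from h import *
c=load("wfix"); im=c["frame"]
cv2.imwrite("pics/wfix_z.png",cv2.resize(im[100:215,200:305,::-1],None,fx=5,fy=5,interpolation=cv2.INTER_CUBIC))
hsv=cv2.cvtColor(im,cv2.COLOR_RGB2HSV);H,S,V=[hsv[...,i].astype(int) for i in range(3)]
print(plane(c,250,164.5,.055), 'pin collar',plane(c,90,178,.04))
t=load("top0")
print(proj(c,plane(t,147,220,.055)))
E
```

```text
[0.55481997 0.24706203 0.055     ] pin collar [0.50997598 0.02976506 0.04      ]
[249.70199422 165.78259744]
```

View pics/wfix_z.png

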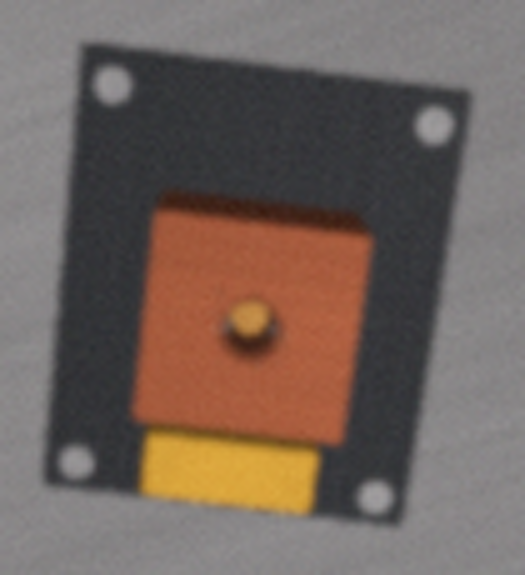

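Emit:
jog_arm(
  moves=[
    [[-9, -40, -6], [0, 0, 0], 94],
    [[-18, -80, -12], [0, 0, 0], 94],
    [[-28, -120, -18], [0, 0, 0], 94],
    [[-38, -160, -24], [0, 0, 0], 94],
    [[-47, -201, -30], [0, 0, 0], 94],
  ],
)

```text
time_s: 1.53
ee_pos: [0.5053, 0.0462, 0.1924]
eef_rot: [3.141, 0.0, 2.845]
force: [1.4, -0.4, 0.3]
grip_width: 0.0941
```

Emit:
jog_arm(
  moves=[
    [[0, -10, 0], [0, 0, 0], 94],
    [[0, -10, 0], [0, 0, 0], 94],
    [[0, -10, 0], [0, 0, 0], 94],
  ],
)

```text
time_s: 1.78
ee_pos: [0.5067, 0.0375, 0.193]
eef_rot: [3.141, 0.0, 2.843]
force: [0.7, -1.1, 1.0]
grip_width: 0.0942
```

```bash
python3 - <<'E'
from h import *
c=snap("wrist","wrack"); print(c["ee_pos"],c["eef_rot"])
E
```

```text
[0.50673361 0.03751126 0.19296581] [3.14111033e+00 3.68121677e-04 2.84344025e+00]
```

View pics/wrack.png

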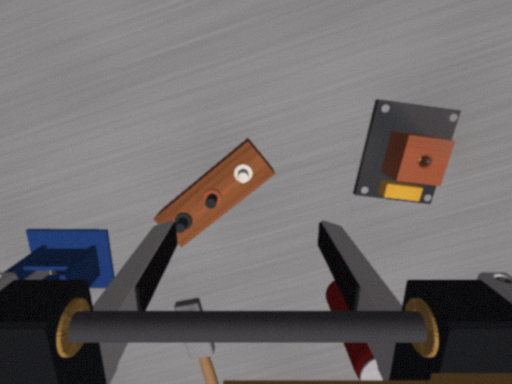

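```bash
python3 - <<'E'
from h import *
c=load("wrack"); im=c["frame"]
cv2.imwrite("pics/wrack_z.png",cv2.resize(im[150:200,215:275,::-1],None,fx=10,fy=10,interpolation=cv2.INTER_CUBIC))
hsv=cv2.cvtColor(im,cv2.COLOR_RGB2HSV).astype(int);m=((hsv[...,1]<60)&(hsv[...,2]>170)).astype(np.uint8)
m[:, :225]=0;m[:,260:]=0;m[:150]=0;m[200:]=0
cs,_=cv2.findContours(m,cv2.RETR_EXTERNAL,cv2.CHAIN_APPROX_NONE);k=max(cs,key=cv2.contourArea)
e=cv2.fitEllipse(k);print(e,plane(c,*e[0],.04))
E
```

```text
((242.80145263671875, 173.0600128173828), (17.554044723510742, 17.67755699157715), 24.578107833862305) [0.50950769 0.03096954 0.04      ]
```

View pics/wrack_z.png

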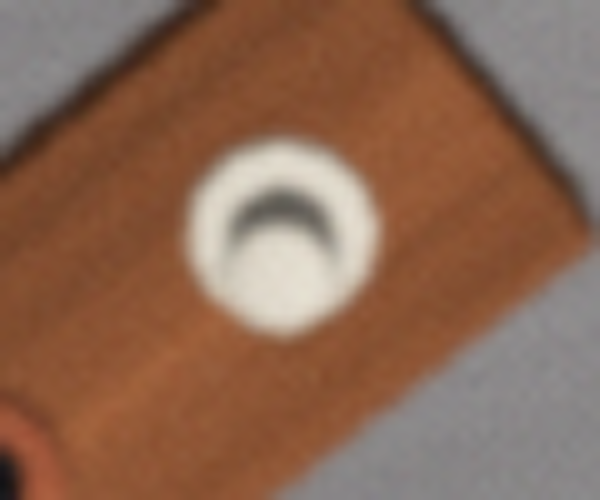

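Emit:
jog_arm(
  moves=[
    [[10, -40, 10], [0, 0, 0], 94],
    [[20, -80, 20], [0, 0, 0], 94],
    [[30, -120, 30], [0, 0, 0], 94],
    [[40, -160, 40], [0, 0, 0], 94],
    [[50, -200, 50], [0, 0, 0], 94],
  ],
)

```text
time_s: 2.25
ee_pos: [0.5568, -0.1596, 0.2423]
eef_rot: [3.141, 0.0, 2.846]
force: [0.6, 0.4, 0.4]
grip_width: 0.0943
```

Emit:
jog_arm(
  moves=[
    [[5, -40, 0], [0, 0, 0], 94],
    [[10, -80, 0], [0, 0, 0], 94],
    [[12, -98, 0], [0, 0, 0], 94],
    [[12, -98, 0], [0, 0, 0], 94],
  ],
)

```text
time_s: 2.58
ee_pos: [0.5685, -0.2594, 0.2406]
eef_rot: [-3.142, -0.001, 2.842]
force: [-0.5, -0.8, -0.5]
grip_width: 0.0945
```

```bash
python3 - <<'E'
from h import *
c=snap("wrist","wstand"); print(c["ee_pos"],c["eef_rot"])
E
```

```text
[ 0.56852065 -0.2594233   0.24056129] [-3.14156855e+00 -1.25759946e-03  2.84237531e+00]
```

View pics/wstand.png

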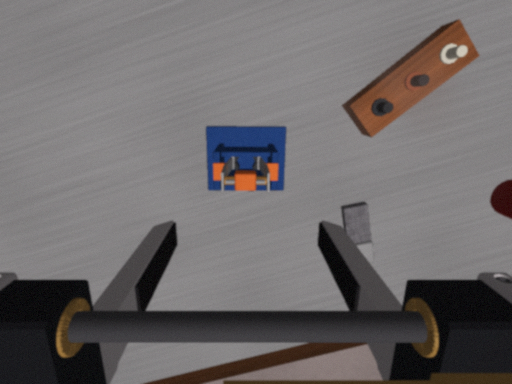

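```bash
python3 - <<'E'
from h import *
c=load("wstand"); im=c["frame"]
cv2.imwrite("pics/wstand_z.png",cv2.resize(im[115:205,195:300,::-1],None,fx=7,fy=6.5,interpolation=cv2.INTER_CUBIC) if 0 else cv2.resize(im[115:205,195:300,::-1],None,fx=6,fy=6,interpolation=cv2.INTER_CUBIC))
hsv=cv2.cvtColor(im,cv2.COLOR_RGB2HSV).astype(int)
m=((hsv[...,0]<16)&(hsv[...,1]>180)&(hsv[...,2]>150)).astype(np.uint8); m[:115]=0;m[205:]=0;m[:,:195]=0;m[:,300:]=0
n,l,st,ce=cv2.connectedComponentsWithStats(m)
for i in range(1,n):
    if st[i,4]>15: print(st[i],ce[i],[plane(c,*ce[i],z).round(4) for z in(.088,.138)])
w=load("wrack"); print(plane(w,242.85,172.65,.04))
E
```

```text
[214 163  10  16 109] [217.3853211 169.9266055] [array([ 0.5575, -0.2955,  0.088 ]), array([ 0.548 , -0.2872,  0.138 ])]
[268 164   9  16 112] [272.83928571 170.70535714] [array([ 0.5793, -0.2286,  0.088 ]), array([ 0.5668, -0.2294,  0.138 ])]
[235 174  21  16 312] [245.06730769 181.29166667] [array([ 0.5821, -0.2664,  0.088 ]), array([ 0.5693, -0.2621,  0.138 ])]
[0.50901387 0.03118914 0.04      ]
```

View pics/wstand_z.png

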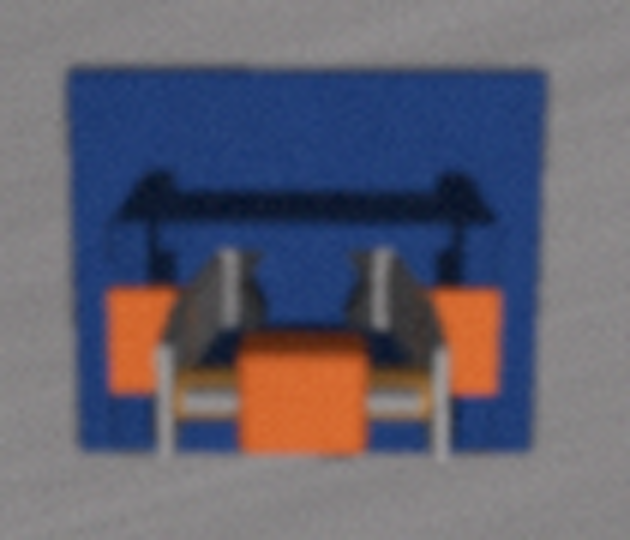

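Emit:
jog_arm(
  moves=[
    [[0, -2.6, -35], [0, 0, 0], 94],
    [[0, -2.6, -70], [0, 0, 0], 94],
    [[0, -2.6, -105], [0, 0, 0], 94],
    [[0, -2.6, -130], [0, 0, 0], 94],
    [[0, -2.6, -140], [0, 0, 0], 94],
  ],
)

```text
time_s: 3.05
ee_pos: [0.5672, -0.2569, 0.098]
eef_rot: [3.14, -0.005, 2.846]
force: [-0.2, 0.5, -0.8]
grip_width: 0.0938
```

Emit:
jog_arm(
  moves=[
    [[0, 0, 0], [0, 0, 0], 94],
    [[0, 0, 0], [0, 0, 0], 94],
    [[0, 0, 0], [0, 0, 0], 94],
  ],
)

```text
time_s: 3.3
ee_pos: [0.5691, -0.2599, 0.1041]
eef_rot: [-3.141, 0.003, 2.845]
force: [0.8, -0.5, -0.1]
grip_width: 0.0936
```

```bash
python3 - <<'E'
from h import *
c=snap("wrist","wst2"); print(c["ee_pos"],c["eef_rot"])
snap("scene","s1"); s=load("s1"); cv2.imwrite("pics/s1z.png",cv2.resize(s["frame"][120:270,60:210,::-1],None,fx=4,fy=4,interpolation=cv2.INTER_CUBIC))
E
```

```text
[ 0.5690729  -0.25993678  0.10406456] [-3.14104623  0.00316169  2.84476263]
```

View pics/wst2.png

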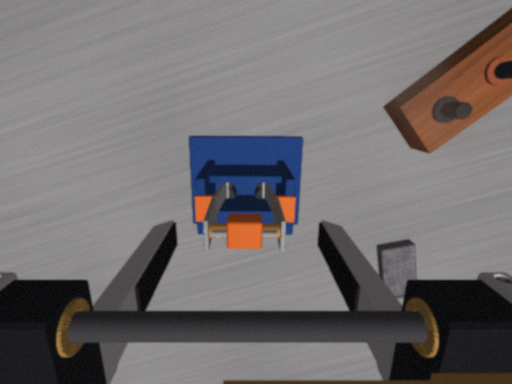

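View pics/s1z.png

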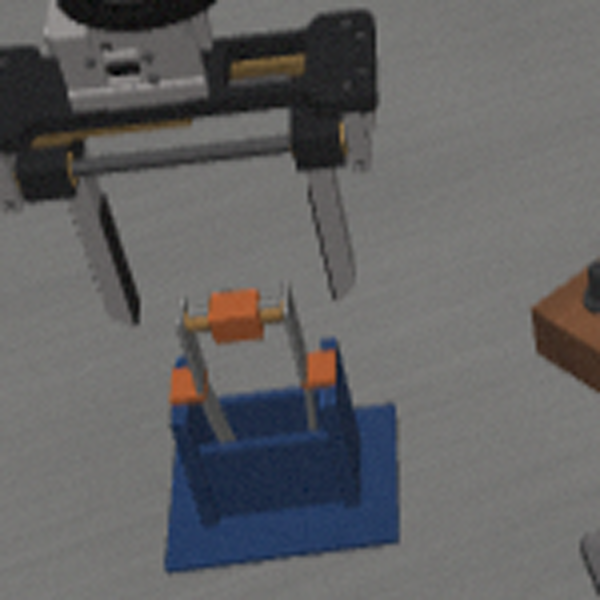

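```bash
python3 - <<'E'
from h import *
s=load("s1");w=load("wst2");p=w["ee_pos"];R=Rn.from_euler("xyz",w["eef_rot"]).as_matrix()
for d in(-.047,0,.047):
    for q in (p+R[:,1]*d,): print(((proj(s,q)-[60,120])*4).round())
print("tongs axis",[((proj(s,[.5686,-.262,z])-[60,120])*4).round() for z in(0,.088,.138)])
for d in(-.047,0,.047): print("wrist",proj(w,p+R[:,1]*d))
im=w["frame"];hsv=cv2.cvtColor(im,cv2.COLOR_RGB2HSV).astype(int)
m=((hsv[...,0]<16)&(hsv[...,1]>180)&(hsv[...,2]>150)).astype(np.uint8); m[:,330:]=0
n,l,st,ce=cv2.connectedComponentsWithStats(m)
for i in range(1,n):
    if st[i,4]>15: print(st[i],ce[i],[plane(w,*ce[i],z).round(4) for z in(.088,.138)])
from station import ctrl; print(ctrl.get_obs()["ee_pos"])
E
```

```text
[154. 359.]
[249. 347.]
[344. 335.]
tongs axis [array([284., 485.]), array([252., 370.]), array([231., 298.])]
wrist [186.42726259 214.18233257]
wrist [247.1553317  214.10080138]
wrist [307.89822066 214.0192503 ]
[196 196  16  25 278] [201.6618705  206.03956835] [array([ 0.5574, -0.2956,  0.088 ]), array([ 0.5422, -0.2824,  0.138 ])]
[279 197  15  24 275] [287.36363636 207.02545455] [array([ 0.579 , -0.2282,  0.088 ]), array([ 0.5591, -0.2297,  0.138 ])]
[227 223  36  25 846] [244.10638298 234.77541371] [array([ 0.5925, -0.2699,  0.088 ]), array([ 0.5696, -0.2622,  0.138 ])]
[ 0.56874133 -0.26029116  0.10372211]
```

Emit:
jog_arm(
  moves=[
    [[0, 0, 0], [0, 0, 0], 66],
    [[0, 0, 0], [0, 0, 0], 66],
    [[0, 0, 0], [0, 0, 0], 66],
    [[0, 0, 0], [0, 0, 0], 66],
    [[0, 0, 0], [0, 0, 0], 66],
  ],
  squeeze=12,
)

```text
time_s: 3.82
ee_pos: [0.5679, -0.2603, 0.1018]
eef_rot: [3.142, 0.0, 2.844]
force: [0.4, -0.2, -0.7]
grip_width: 0.0669
```

```bash
python3 - <<'E'
from h import *
from station import ctrl; o=ctrl.get_obs(); print(o["ee_pos"],o["joint_vel"],o["qpos"])
c=snap("wrist","wst3"); print(c["ee_pos"],c["eef_rot"])
s=snap("scene","s2"); cv2.imwrite("pics/s2z.png",cv2.resize(s["frame"][120:270,60:210,::-1],None,fx=4,fy=4,interpolation=cv2.INTER_CUBIC))
o=ctrl.get_obs(); print(o["ee_pos"],o["time_s"])
E
```

```text
[ 0.56786345 -0.26025743  0.10181109] [ 1.04986233e-03  2.74616449e-05  1.75454073e-03  8.34818179e-05
  4.66049129e-04 -7.79594847e-04] [-4.88385834e-01  5.26122732e-01  1.37219508e+00  3.83655973e-05
  1.24325116e+00 -1.76138697e+00]
[ 0.56786345 -0.26025743  0.10181109] [3.14156147e+00 3.01373579e-05 2.84378512e+00]
[ 0.56783022 -0.26024907  0.10173158] 3.9167
```

View pics/wst3.png

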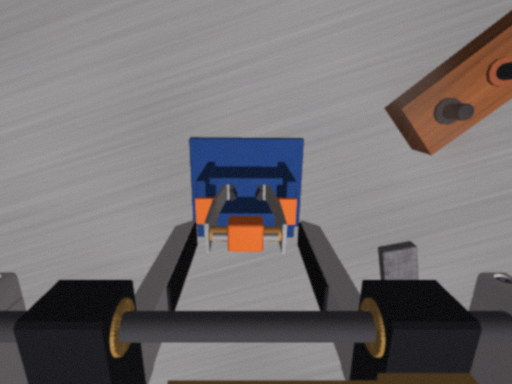

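View pics/s2z.png

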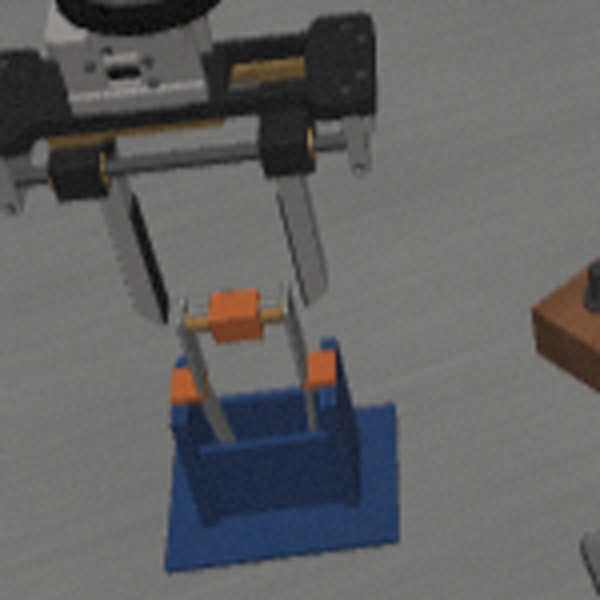

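Emit:
jog_arm(
  moves=[
    [[0.7, -1.8, -3], [0, 0, 0], 66],
    [[0.7, -1.8, -6], [0, 0, 0], 66],
    [[0.7, -1.8, -9], [0, 0, 0], 66],
    [[0.7, -1.8, -9], [0, 0, 0], 66],
  ],
)

```text
time_s: 4.25
ee_pos: [0.5682, -0.2619, 0.0917]
eef_rot: [3.141, -0.001, 2.844]
force: [0.0, -0.1, -0.7]
grip_width: 0.0657
```

Emit:
jog_arm(
  moves=[
    [[0, 0, -1], [0, 0, 0], 66],
    [[0, 0, -2], [0, 0, 0], 66],
    [[0, 0, -2], [0, 0, 0], 66],
  ],
)

```text
time_s: 4.5
ee_pos: [0.5685, -0.262, 0.0906]
eef_rot: [3.142, -0.0, 2.844]
force: [0.3, 0.1, -0.4]
grip_width: 0.0659
```

Emit:
jog_arm(
  moves=[
    [[0, 0, -1], [0, 0, 0], 66],
    [[0, 0, -2], [0, 0, 0], 66],
    [[0, 0, -2], [0, 0, 0], 66],
  ],
)

```text
time_s: 4.75
ee_pos: [0.5685, -0.262, 0.0886]
eef_rot: [3.142, -0.0, 2.844]
force: [0.3, -0.1, 0.4]
grip_width: 0.0656
```

Emit:
jog_arm(
  moves=[
    [[0, 0, -1], [0, 0, 0], 66],
    [[0, 0, -1], [0, 0, 0], 66],
  ],
)

```text
time_s: 4.92
ee_pos: [0.5685, -0.262, 0.0876]
eef_rot: [3.142, -0.0, 2.844]
force: [0.2, 0.4, 0.1]
grip_width: 0.0661
```

Emit:
jog_arm(
  moves=[
    [[0, 0, -1], [0, 0, 0], 66],
    [[0, 0, -1], [0, 0, 0], 66],
  ],
)

```text
time_s: 5.08
ee_pos: [0.5685, -0.262, 0.0866]
eef_rot: [3.142, -0.0, 2.844]
force: [0.5, -0.5, -0.3]
grip_width: 0.0659
```

Emit:
jog_arm(
  moves=[
    [[0, 0, -1], [0, 0, 0], 66],
    [[0, 0, -1], [0, 0, 0], 66],
  ],
)

```text
time_s: 5.25
ee_pos: [0.5685, -0.262, 0.0856]
eef_rot: [3.142, -0.0, 2.844]
force: [0.2, 0.3, 0.8]
grip_width: 0.0663
```

```bash
python3 - <<'E'
from h import *
s=snap("scene","s3"); cv2.imwrite("pics/s3z.png",cv2.resize(s["frame"][150:260,85:175,::-1],None,fx=6,fy=6,interpolation=cv2.INTER_CUBIC)[:600])
w=snap("wrist","w4"); cv2.imwrite("pics/w4z.png",cv2.resize(w["frame"][120:270,150:345,::-1],None,fx=4,fy=4,interpolation=cv2.INTER_CUBIC))
p=w["ee_pos"];R=Rn.from_euler("xyz",w["eef_rot"]).as_matrix()
for b in(0,.0095,.019,.03):
  print(b,[((proj(s,p+R[:,1]*d+[0,0,b])-[85,150])*6).round() for d in(-.033,.033)],[((proj(w,p+R[:,1]*d+[0,0,b])-[150,120])*4).round() for d in(-.033,.033)])
E
```

```text
0 [array([130., 392.]), array([327., 367.])] [array([218., 377.]), array([559., 376.])]
0.0095 [array([123., 372.]), array([322., 347.])] [array([211., 396.]), array([566., 395.])]
0.019 [array([117., 352.]), array([317., 327.])] [array([203., 416.]), array([574., 416.])]
0.03 [array([109., 329.]), array([311., 304.])] [array([194., 442.]), array([584., 442.])]
```

View pics/s3z.png

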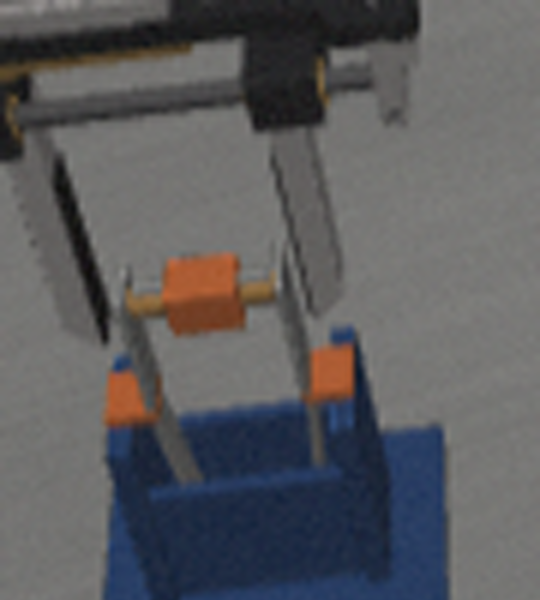

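View pics/w4z.png

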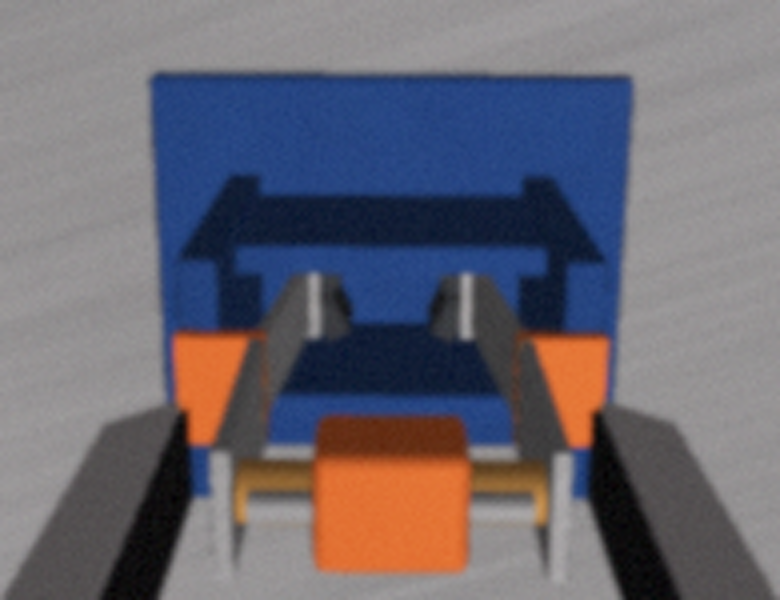

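Emit:
jog_arm(
  moves=[
    [[0, 0, -3], [0, 0, 0], 66],
    [[0, 0, -6], [0, 0, 0], 66],
    [[0, 0, -9], [0, 0, 0], 66],
    [[0, 0, -12], [0, 0, 0], 66],
    [[0, 0, -12], [0, 0, 0], 66],
  ],
)

```text
time_s: 5.77
ee_pos: [0.5682, -0.2618, 0.0728]
eef_rot: [3.141, -0.001, 2.844]
force: [-0.9, 0.3, 1.3]
grip_width: 0.0659
```

Emit:
jog_arm(
  moves=[
    [[0, 0, -2], [0, 0, 0], 66],
    [[0, 0, -4], [0, 0, 0], 66],
    [[0, 0, -4], [0, 0, 0], 66],
  ],
)

```text
time_s: 6.02
ee_pos: [0.5684, -0.262, 0.0693]
eef_rot: [3.142, -0.0, 2.844]
force: [-0.6, 0.4, 0.1]
grip_width: 0.066
```

```bash
python3 - <<'E'
from h import *
s=snap("scene","s5"); cv2.imwrite("pics/s5z.png",cv2.resize(s["frame"][150:250,85:175,::-1],None,fx=6,fy=6,interpolation=cv2.INTER_CUBIC))
w=snap("wrist","w5"); cv2.imwrite("pics/w5z.png",cv2.resize(w["frame"][120:270,150:345,::-1],None,fx=4,fy=4,interpolation=cv2.INTER_CUBIC))
E
```

```text
(no output)
```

View pics/s5z.png

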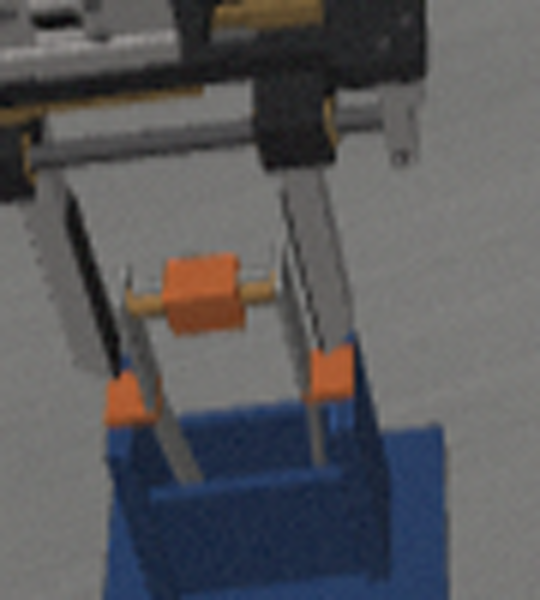

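View pics/w5z.png

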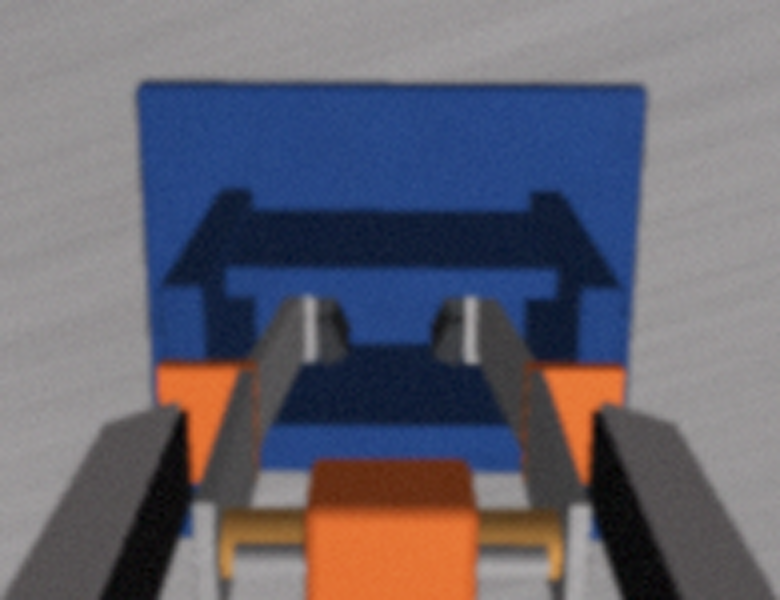

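Emit:
jog_arm(
  moves=[
    [[0, 0, -2], [0, 0, 0], 66],
    [[0, 0, -4], [0, 0, 0], 66],
    [[0, 0, -4], [0, 0, 0], 66],
  ],
)

```text
time_s: 6.37
ee_pos: [0.5684, -0.262, 0.0653]
eef_rot: [3.142, -0.001, 2.844]
force: [0.2, 0.1, -0.3]
grip_width: 0.0659
```

Emit:
jog_arm(
  moves=[
    [[0, 0, -1], [0, 0, 0], 66],
    [[0, 0, -1.5], [0, 0, 0], 66],
  ],
)

```text
time_s: 6.53
ee_pos: [0.5686, -0.262, 0.0642]
eef_rot: [-3.142, -0.0, 2.844]
force: [-0.4, -0.2, 0.0]
grip_width: 0.0661
```

Emit:
jog_arm(
  moves=[
    [[0, 0, -1], [0, 0, 0], 66],
    [[0, 0, -1.5], [0, 0, 0], 66],
  ],
)

```text
time_s: 6.7
ee_pos: [0.5685, -0.262, 0.0626]
eef_rot: [-3.142, -0.0, 2.844]
force: [-0.9, -0.1, -0.1]
grip_width: 0.0659
```

Emit:
jog_arm(
  moves=[
    [[0, 0, -0.7], [0, 0, 0], 66],
    [[0, 0, -1], [0, 0, 0], 66],
  ],
)

```text
time_s: 6.87
ee_pos: [0.5685, -0.262, 0.0616]
eef_rot: [-3.142, -0.0, 2.844]
force: [0.0, 0.3, -0.4]
grip_width: 0.0658
```

Emit:
jog_arm(
  moves=[
    [[0, 0, -0.7], [0, 0, 0], 66],
    [[0, 0, -1], [0, 0, 0], 66],
  ],
)

```text
time_s: 7.03
ee_pos: [0.5685, -0.262, 0.0607]
eef_rot: [3.142, -0.0, 2.844]
force: [-0.4, 0.5, 0.7]
grip_width: 0.066
```

Emit:
jog_arm(
  moves=[
    [[0, 0, -0.7], [0, 0, 0], 66],
    [[0, 0, -1], [0, 0, 0], 66],
  ],
)

```text
time_s: 7.2
ee_pos: [0.5685, -0.262, 0.0597]
eef_rot: [3.142, -0.0, 2.844]
force: [0.2, 0.1, 0.9]
grip_width: 0.0661
```

```bash
python3 - <<'E'
from h import *
s=snap("scene","s6"); cv2.imwrite("pics/s6z.png",cv2.resize(s["frame"][150:250,85:175,::-1],None,fx=6,fy=6,interpolation=cv2.INTER_CUBIC))
w=snap("wrist","w6"); cv2.imwrite("pics/w6z.png",cv2.resize(w["frame"][120:270,150:345,::-1],None,fx=4,fy=4,interpolation=cv2.INTER_CUBIC))
E
```

```text
(no output)
```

View pics/s6z.png

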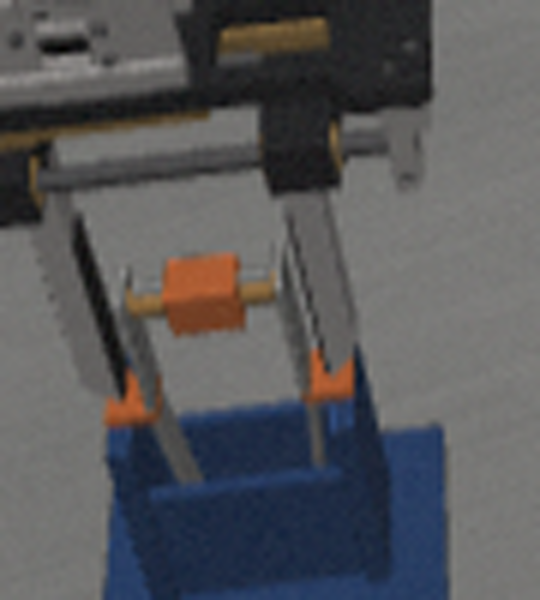

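View pics/w6z.png

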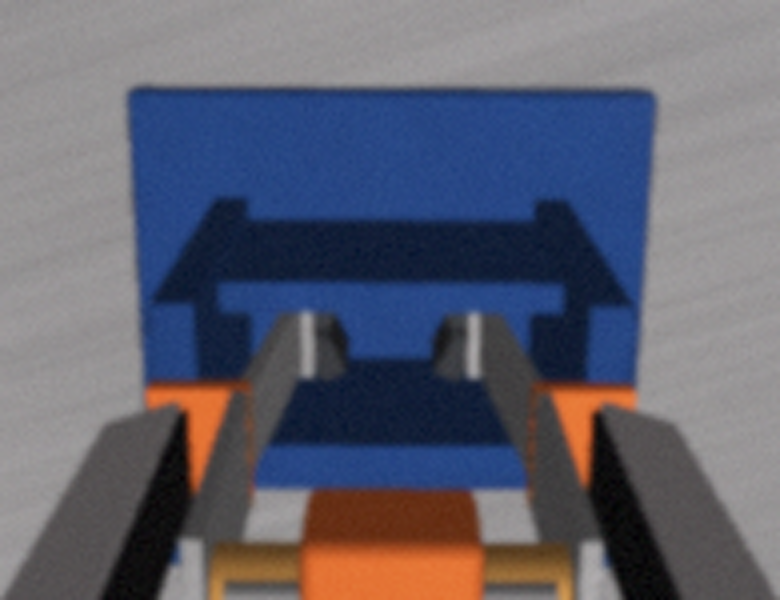

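Emit:
jog_arm(
  moves=[
    [[0, 0, -1], [0, 0, 0], 66],
    [[0, 0, -1], [0, 0, 0], 66],
  ],
)

```text
time_s: 7.47
ee_pos: [0.5685, -0.262, 0.0586]
eef_rot: [3.142, -0.0, 2.844]
force: [-0.8, -0.8, -0.6]
grip_width: 0.0657
```

Emit:
jog_arm(
  moves=[
    [[0, 0, -1], [0, 0, 0], 66],
    [[0, 0, -1], [0, 0, 0], 66],
  ],
)

```text
time_s: 7.63
ee_pos: [0.5685, -0.262, 0.0576]
eef_rot: [3.142, -0.0, 2.844]
force: [-0.1, -0.3, 0.4]
grip_width: 0.066
```

Emit:
jog_arm(
  moves=[
    [[0, 0, -1], [0, 0, 0], 66],
    [[0, 0, -1], [0, 0, 0], 66],
  ],
)

```text
time_s: 7.8
ee_pos: [0.5685, -0.262, 0.0566]
eef_rot: [3.142, -0.0, 2.844]
force: [0.6, -0.1, 0.1]
grip_width: 0.0661
```

```bash
python3 - <<'E'
from h import *
s=snap("scene","s7"); cv2.imwrite("pics/s7z.png",cv2.resize(s["frame"][150:250,85:175,::-1],None,fx=6,fy=6,interpolation=cv2.INTER_CUBIC))
w=snap("wrist","w7"); cv2.imwrite("pics/w7z.png",cv2.resize(w["frame"][120:270,150:345,::-1],None,fx=4,fy=4,interpolation=cv2.INTER_CUBIC))
E
```

```text
(no output)
```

View pics/s7z.png

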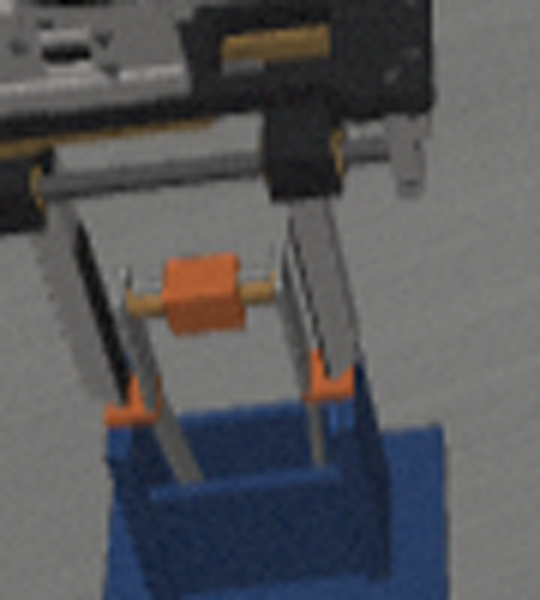

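View pics/w7z.png

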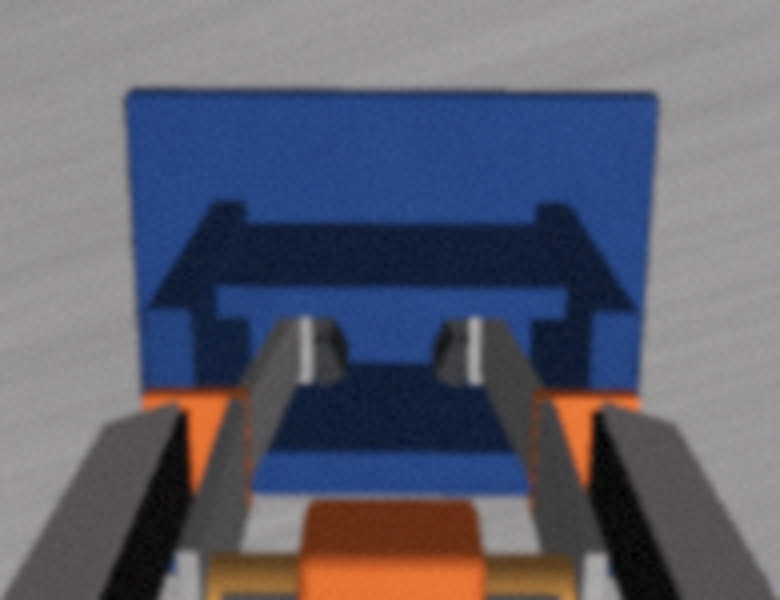

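Emit:
jog_arm(
  moves=[
    [[0, 0, -0.7], [0, 0, 0], 66],
    [[0, 0, -0.7], [0, 0, 0], 66],
  ],
)

```text
time_s: 8.07
ee_pos: [0.5685, -0.262, 0.0559]
eef_rot: [3.142, -0.0, 2.844]
force: [0.0, -0.8, 0.6]
grip_width: 0.066
```

Emit:
jog_arm(
  moves=[
    [[0, 0, -0.7], [0, 0, 0], 66],
    [[0, 0, -0.7], [0, 0, 0], 66],
  ],
)

```text
time_s: 8.23
ee_pos: [0.5686, -0.262, 0.0555]
eef_rot: [-3.142, 0.0, 2.844]
force: [-0.2, -0.3, 0.2]
grip_width: 0.0664
```

Emit:
jog_arm(
  moves=[
    [[0, 0, -0.7], [0, 0, 0], 66],
    [[0, 0, -0.7], [0, 0, 0], 66],
  ],
)

```text
time_s: 8.4
ee_pos: [0.5687, -0.2621, 0.0554]
eef_rot: [-3.141, 0.0, 2.844]
force: [-2.6, 1.5, 7.1]
grip_width: 0.066
```

Emit:
jog_arm(
  moves=[
    [[0, 0, -0.7], [0, 0, 0], 66],
    [[0, 0, -0.7], [0, 0, 0], 66],
  ],
)

```text
time_s: 8.57
ee_pos: [0.5687, -0.2621, 0.0553]
eef_rot: [-3.141, 0.001, 2.844]
force: [-5.2, 2.3, 12.7]
grip_width: 0.0659
```

Emit:
jog_arm(
  moves=[
    [[0, 0, 2.2], [0, 0, 0], 60],
    [[0, 0, 2.2], [0, 0, 0], 54],
    [[0, 0, 2.2], [0, 0, 0], 49],
    [[0, 0, 2.2], [0, 0, 0], 49],
    [[0, 0, 2.2], [0, 0, 0], 49],
  ],
  squeeze=15,
)

```text
time_s: 8.98
ee_pos: [0.5687, -0.262, 0.0563]
eef_rot: [3.142, 0.0, 2.844]
force: [0.8, 0.3, 3.7]
grip_width: 0.0492
```

Emit:
jog_arm(
  moves=[
    [[0, 0, 0], [0, 0, 0], 49],
    [[0, 0, 0], [0, 0, 0], 49],
    [[0, 0, 0], [0, 0, 0], 49],
  ],
)

```text
time_s: 9.23
ee_pos: [0.5687, -0.2621, 0.0563]
eef_rot: [-3.142, 0.0, 2.844]
force: [1.1, -0.3, 4.4]
grip_width: 0.0491
```

```bash
python3 - <<'E'
from h import *
w=snap("wrist","w8"); cv2.imwrite("pics/w8z.png",cv2.resize(w["frame"][120:270,150:345,::-1],None,fx=4,fy=4,interpolation=cv2.INTER_CUBIC))
E
```

```text
(no output)
```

View pics/w8z.png

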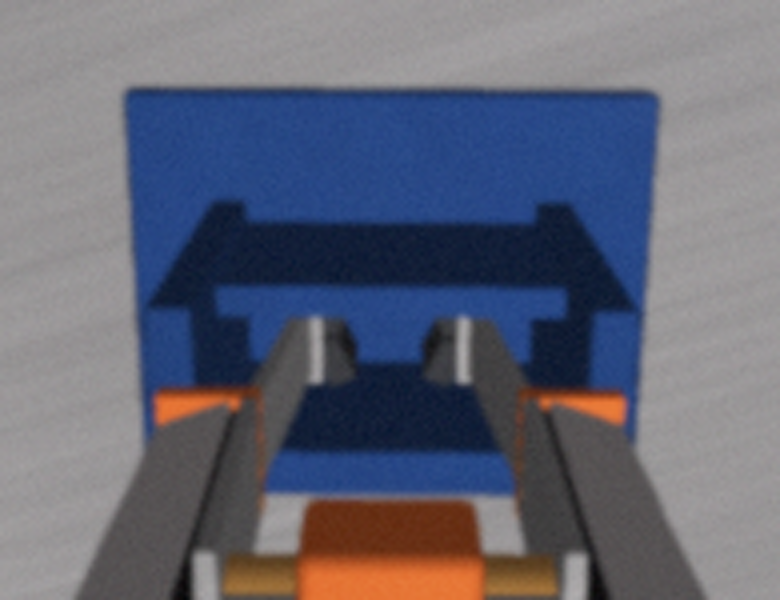

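Emit:
jog_arm(
  moves=[
    [[0, 0, 5], [0, 0, 0], 49],
    [[0, 0, 12], [0, 0, 0], 49],
    [[0, 0, 20], [0, 0, 0], 49],
    [[0, 0, 30], [0, 0, 0], 49],
    [[0, 0, 40], [0, 0, 0], 49],
  ],
)

```text
time_s: 9.7
ee_pos: [0.5685, -0.2621, 0.0972]
eef_rot: [-3.142, 0.0, 2.844]
force: [-0.6, -0.5, -2.2]
grip_width: 0.0492
```

Emit:
jog_arm(
  moves=[
    [[0, 0, 15], [0, 0, 0], 49],
    [[0, 0, 30], [0, 0, 0], 49],
    [[0, 0, 45], [0, 0, 0], 49],
    [[0, 0, 60], [0, 0, 0], 49],
    [[0, 0, 60], [0, 0, 0], 49],
  ],
)

```text
time_s: 10.12
ee_pos: [0.5697, -0.2626, 0.1602]
eef_rot: [-3.141, 0.005, 2.844]
force: [0.6, -0.3, -2.5]
grip_width: 0.0492
```

```bash
python3 - <<'E'
from h import *
w=snap("wrist","w9"); s=snap("scene","s9")
print(w["ee_pos"],w["eef_rot"])
cv2.imwrite("pics/s9z.png",cv2.resize(s["frame"][90:250,55:205,::-1],None,fx=3.7,fy=3.7,interpolation=cv2.INTER_CUBIC))
E
```

```text
[ 0.56966618 -0.26261419  0.16021704] [-3.14055646  0.00526109  2.84387899]
```

View pics/w9.png

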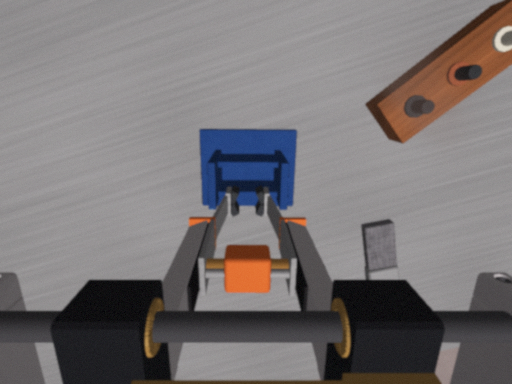

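View pics/s9z.png

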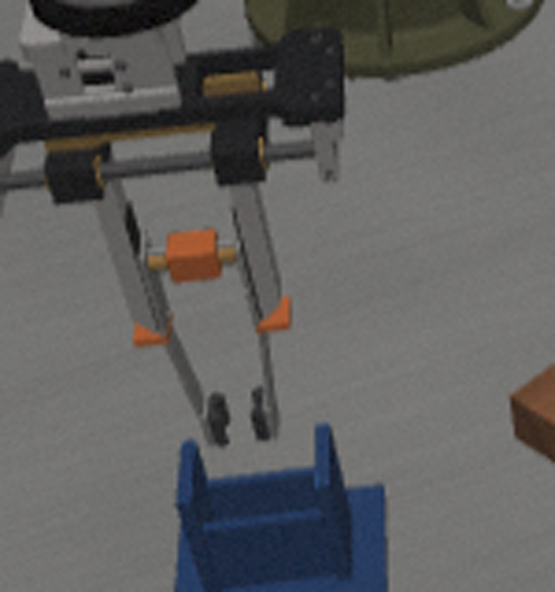

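Emit:
jog_arm(
  moves=[
    [[-7, 35, 0], [0, 0, 0], 49],
    [[-14, 70, 0], [0, 0, 0], 49],
    [[-21, 105, 0], [0, 0, 0], 49],
    [[-28, 138, 0], [0, 0, 0], 49],
    [[-34, 170, 0], [0, 0, 0], 49],
  ],
)

```text
time_s: 10.63
ee_pos: [0.5334, -0.0903, 0.1551]
eef_rot: [-3.142, -0.002, 2.844]
force: [0.5, 0.6, -3.9]
grip_width: 0.0492
```

Emit:
jog_arm(
  moves=[
    [[-7, 35, 0], [0, 0, 0], 49],
    [[-14, 70, 0], [0, 0, 0], 49],
    [[-20, 98, 0], [0, 0, 0], 49],
    [[-24, 117, 0], [0, 0, 0], 49],
    [[-25.7, 123.3, 0], [0, 0, 0], 49],
  ],
)

```text
time_s: 11.05
ee_pos: [0.5078, 0.0337, 0.1553]
eef_rot: [-3.141, -0.001, 2.846]
force: [0.2, 0.9, -2.4]
grip_width: 0.0491
```

Emit:
jog_arm(
  moves=[
    [[0, 0, 0], [0, 0, 0], 49],
    [[0, 0, 0], [0, 0, 0], 49],
    [[0, 0, 0], [0, 0, 0], 49],
  ],
)

```text
time_s: 11.3
ee_pos: [0.509, 0.0303, 0.1558]
eef_rot: [-3.141, -0.0, 2.843]
force: [0.1, 0.7, -3.6]
grip_width: 0.0492
```

```bash
python3 - <<'E'
from h import *
w=snap("wrist","w10"); print(w["ee_pos"],w["eef_rot"])
cv2.imwrite("pics/w10z.png",cv2.resize(w["frame"][120:290,150:345,::-1],None,fx=3.5,fy=3.5,interpolation=cv2.INTER_CUBIC))
E
```

```text
[0.50895734 0.0302631  0.15577946] [-3.14123701e+00 -4.41566285e-04  2.84294720e+00]
```

View pics/w10z.png

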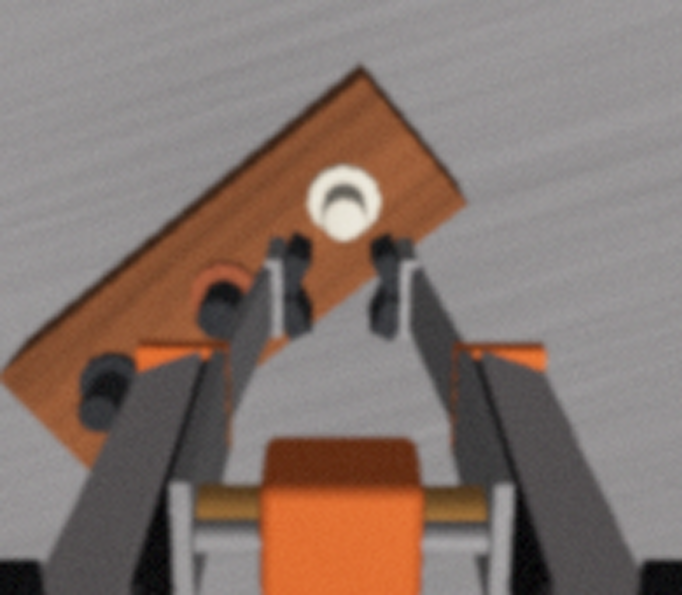

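Emit:
jog_arm(
  moves=[
    [[0, 1, -15], [0, 0, 0], 49],
    [[0, 1, -28], [0, 0, 0], 49],
    [[0, 1, -35], [0, 0, 0], 49],
    [[0, 1, -38], [0, 0, 0], 49],
    [[0, 1, -38], [0, 0, 0], 49],
  ],
)

```text
time_s: 11.77
ee_pos: [0.5088, 0.0318, 0.1177]
eef_rot: [-3.141, -0.001, 2.843]
force: [1.0, 0.9, -2.3]
grip_width: 0.049
```

```bash
python3 - <<'E'
from h import *
w=load("w10"); print(plane(w,150+344/3.5-.4,120+201/3.5-.4,.04))
w=snap("wrist","w11"); print(w["ee_pos"],w["eef_rot"])
cv2.imwrite("pics/w11z.png",cv2.resize(w["frame"][120:290,150:345,::-1],None,fx=3.5,fy=3.5,interpolation=cv2.INTER_CUBIC))
c=(-150,-120)
for z in(.067,.087): print(z,[((proj(w,[x,y,z])+[-150,-120])*3.5).round() for x,y in [(w["ee_pos"][0],w["ee_pos"][1]),(.509,.0313)]])
print(((proj(w,[.509,.0313,.062])+[-150,-120])*3.5).round())
s=snap("scene","s11");cv2.imwrite("pics/s11z.png",cv2.resize(s["frame"][110:230,180:290,::-1],None,fx=5,fy=5,interpolation=cv2.INTER_CUBIC))
E
```

```text
[0.50932257 0.03101872 0.04      ]
[0.50875699 0.03179136 0.11772174] [-3.14127462e+00 -9.18868707e-04  2.84317376e+00]
0.067 [array([340., 260.]), array([339., 261.])]
0.087 [array([340., 284.]), array([338., 285.])]
[339. 255.]
```

View pics/w11z.png

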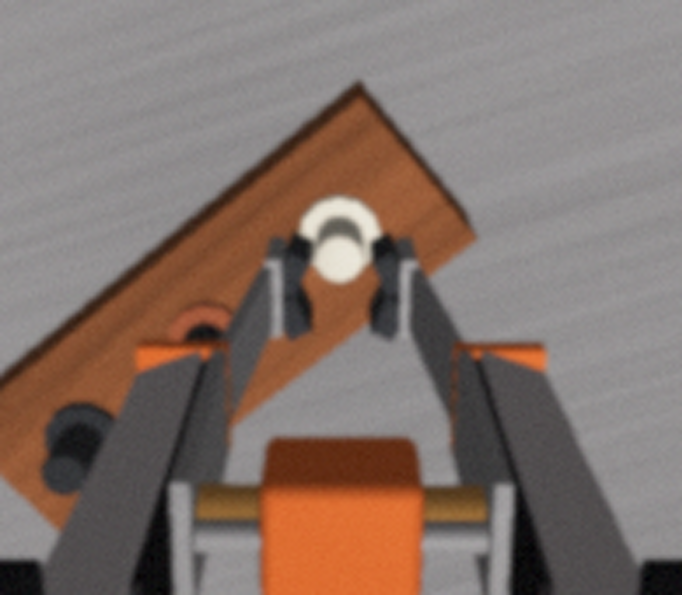

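View pics/s11z.png

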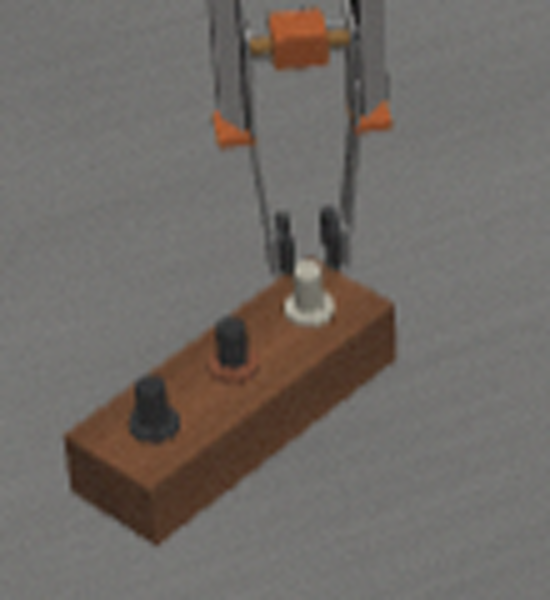

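Emit:
jog_arm(
  moves=[
    [[0.3, -0.6, -5], [0, 0, 0], 49],
    [[0.3, -0.6, -10], [0, 0, 0], 49],
    [[0.3, -0.6, -15], [0, 0, 0], 49],
    [[0.3, -0.6, -15], [0, 0, 0], 49],
  ],
)

```text
time_s: 12.2
ee_pos: [0.5086, 0.0317, 0.102]
eef_rot: [-3.141, -0.002, 2.844]
force: [-0.2, 0.3, -2.4]
grip_width: 0.0493
```

Emit:
jog_arm(
  moves=[
    [[0, 0, -3], [0, 0, 0], 49],
    [[0, 0, -6], [0, 0, 0], 49],
    [[0, 0, -9], [0, 0, 0], 49],
    [[0, 0, -11], [0, 0, 0], 49],
    [[0, 0, -11], [0, 0, 0], 49],
  ],
)

```text
time_s: 12.62
ee_pos: [0.5089, 0.0317, 0.0917]
eef_rot: [-3.141, -0.001, 2.844]
force: [0.7, 0.4, -2.8]
grip_width: 0.0494
```

```bash
python3 - <<'E'
from h import *
w=snap("wrist","w12"); print(w["ee_pos"],w["eef_rot"])
cv2.imwrite("pics/w12z.png",cv2.resize(w["frame"][120:290,150:345,::-1],None,fx=3.5,fy=3.5,interpolation=cv2.INTER_CUBIC))
s=snap("scene","s12");cv2.imwrite("pics/s12z.png",cv2.resize(s["frame"][130:230,200:280,::-1],None,fx=6,fy=6,interpolation=cv2.INTER_CUBIC))
E
```

```text
[0.5089493  0.03167533 0.09167321] [-3.14138152e+00 -6.39839040e-04  2.84390698e+00]
```

View pics/w12z.png

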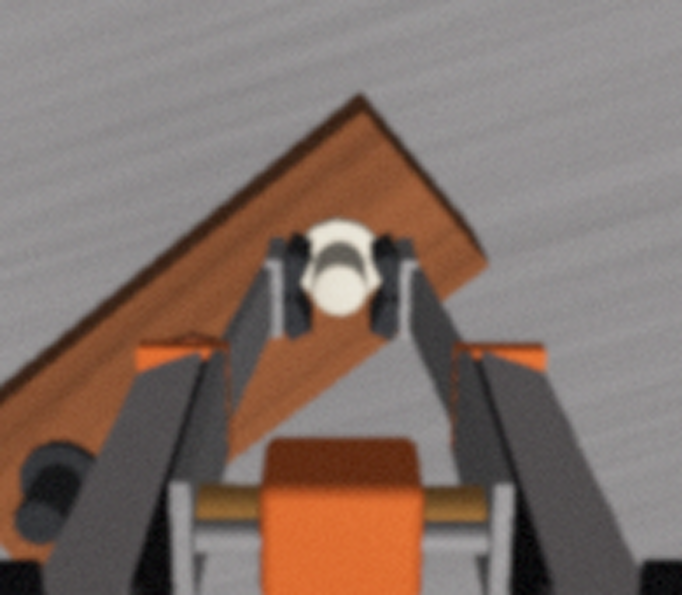

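View pics/s12z.png

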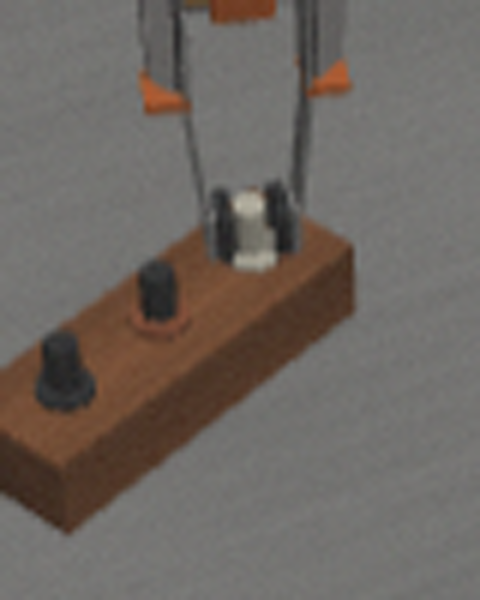

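Emit:
jog_arm(
  moves=[
    [[0, -0.3, -1], [0, 0, 0], 49],
    [[0, -0.3, -2], [0, 0, 0], 47],
    [[0, -0.3, -2], [0, 0, 0], 44],
    [[0, -0.3, -2], [0, 0, 0], 40],
    [[0, -0.3, -2], [0, 0, 0], 38],
  ],
  squeeze=18,
)

```text
time_s: 13.13
ee_pos: [0.5092, 0.0314, 0.0902]
eef_rot: [-3.142, 0.0, 2.844]
force: [0.0, -1.0, -2.6]
grip_width: 0.0423
```

Emit:
jog_arm(
  moves=[
    [[0, 0, 0], [0, 0, 0], 38],
    [[0, 0, 0], [0, 0, 0], 38],
    [[0, 0, 0], [0, 0, 0], 38],
  ],
)

```text
time_s: 13.38
ee_pos: [0.5092, 0.0314, 0.0902]
eef_rot: [-3.142, 0.0, 2.844]
force: [-0.7, -0.7, -3.2]
grip_width: 0.0425
```

```bash
python3 - <<'E'
from h import *
w=snap("wrist","w13"); print(w["ee_pos"],w["eef_rot"])
cv2.imwrite("pics/w13z.png",cv2.resize(w["frame"][120:290,150:345,::-1],None,fx=3.5,fy=3.5,interpolation=cv2.INTER_CUBIC))
E
```

```text
[0.5091609  0.03136218 0.09017471] [-3.14157346e+00  1.11262504e-05  2.84389198e+00]
```

View pics/w13z.png

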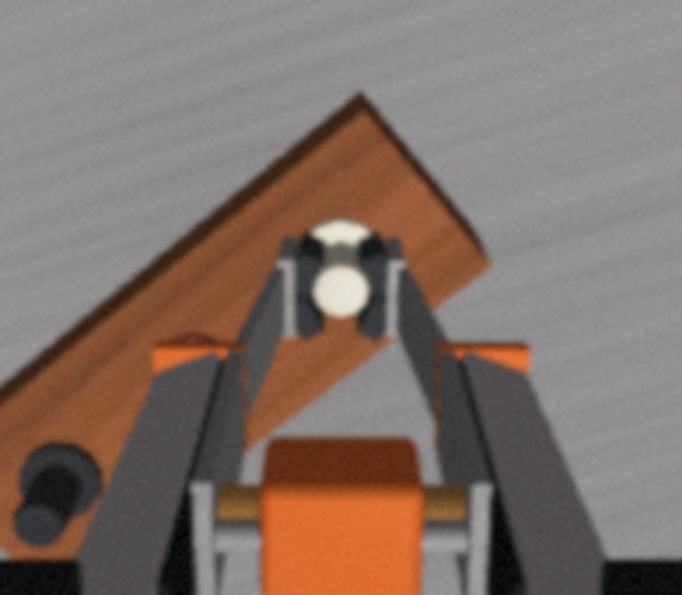

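Emit:
jog_arm(
  moves=[
    [[0, 0, 5], [0, 0, 0], 38],
    [[0, 0, 15], [0, 0, 0], 38],
    [[0, 0, 30], [0, 0, 0], 38],
    [[0, 0, 50], [0, 0, 0], 38],
    [[0, 0, 70], [0, 0, 0], 38],
  ],
)

```text
time_s: 13.85
ee_pos: [0.509, 0.0314, 0.1618]
eef_rot: [3.142, 0.0, 2.844]
force: [0.8, -0.9, -2.7]
grip_width: 0.0423
```

Emit:
jog_arm(
  moves=[
    [[0, 0, 5], [0, 0, 0], 38],
    [[0, 0, 5], [0, 0, 0], 38],
    [[0, 0, 5], [0, 0, 0], 38],
  ],
)

```text
time_s: 14.1
ee_pos: [0.509, 0.0314, 0.1647]
eef_rot: [-3.142, -0.0, 2.844]
force: [-0.7, -0.7, -3.4]
grip_width: 0.0421
```

```bash
python3 - <<'E'
from h import *
w=snap("wrist","w14"); print(w["ee_pos"],w["eef_rot"])
cv2.imwrite("pics/w14z.png",cv2.resize(w["frame"][120:290,150:345,::-1],None,fx=3.5,fy=3.5,interpolation=cv2.INTER_CUBIC))
s=snap("scene","s14");cv2.imwrite("pics/s14z.png",cv2.resize(s["frame"][90:210,180:290,::-1],None,fx=5,fy=5,interpolation=cv2.INTER_CUBIC))
E
```

```text
[0.50896342 0.03140063 0.16473792] [-3.14157316e+00 -1.76895290e-04  2.84390980e+00]
```

View pics/w14z.png

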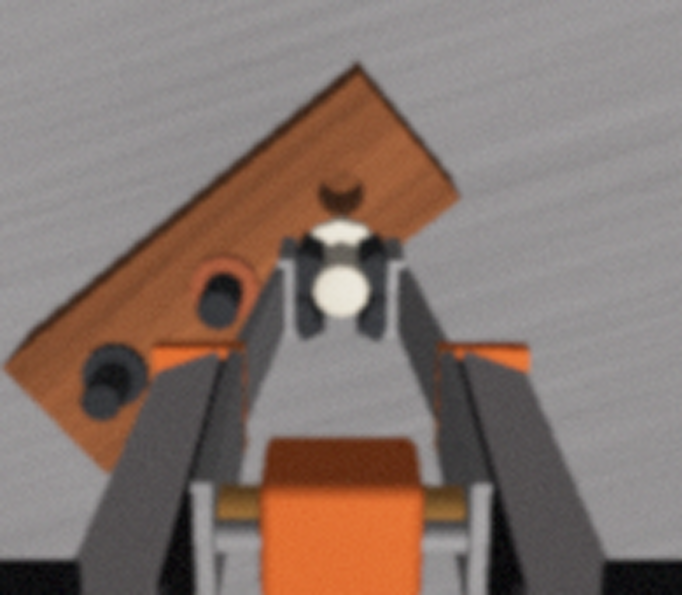

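View pics/s14z.png

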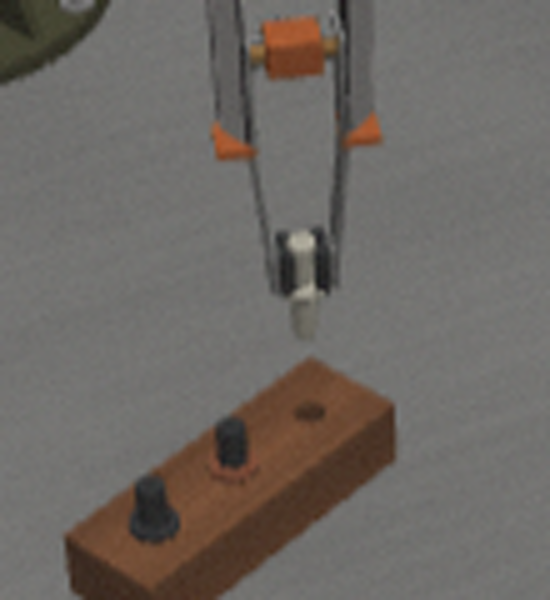

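Emit:
jog_arm(
  moves=[
    [[7, 34, 0], [0, 0, 0], 38],
    [[15, 70, 0], [0, 0, 0], 38],
    [[22.5, 105, 0], [0, 0, 0], 38],
    [[30, 140, 0], [0, 0, 0], 38],
    [[37, 173, 0], [0, 0, 0], 38],
  ],
)

```text
time_s: 14.62
ee_pos: [0.5459, 0.2062, 0.1639]
eef_rot: [-3.141, -0.001, 2.844]
force: [0.9, -0.7, -3.0]
grip_width: 0.0425
```

Emit:
jog_arm(
  moves=[
    [[6, 27, 0], [0, 0, 0], 38],
    [[9, 40, 0], [0, 0, 0], 38],
    [[9.2, 42.3, 0], [0, 0, 0], 38],
    [[9.2, 42.3, 0], [0, 0, 0], 38],
    [[9.2, 42.3, 0], [0, 0, 0], 38],
  ],
)

```text
time_s: 15.03
ee_pos: [0.5551, 0.2458, 0.1645]
eef_rot: [-3.141, -0.001, 2.844]
force: [0.5, -0.0, -2.5]
grip_width: 0.0426
```

```bash
python3 - <<'E'
from h import *
w=snap("wrist","w15"); print(w["ee_pos"],w["eef_rot"])
cv2.imwrite("pics/w15z.png",cv2.resize(w["frame"][90:250,150:345,::-1],None,fx=3.7,fy=3.7,interpolation=cv2.INTER_CUBIC))
s=snap("scene","s15");cv2.imwrite("pics/s15z.png",cv2.resize(s["frame"][70:190,275:385,::-1],None,fx=5,fy=5,interpolation=cv2.INTER_CUBIC))
E
```

```text
[0.55507693 0.2458356  0.16446205] [-3.14065921e+00 -8.91407679e-04  2.84359896e+00]
```

View pics/w15z.png

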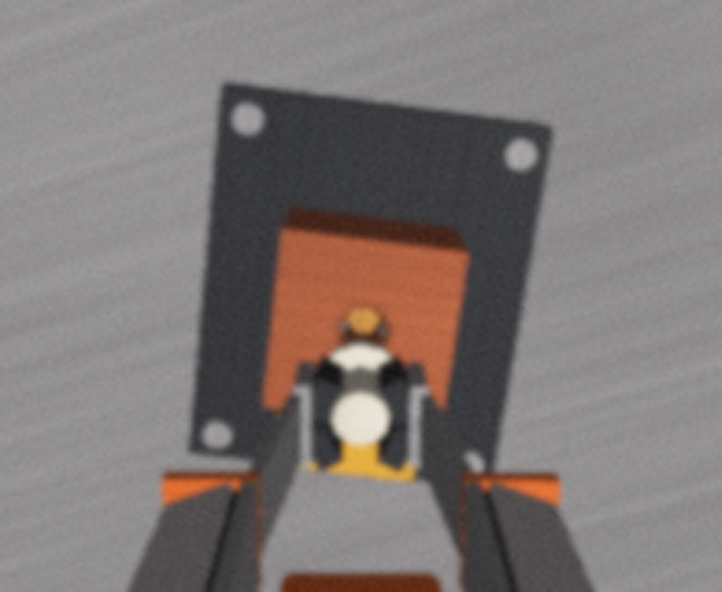

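View pics/s15z.png

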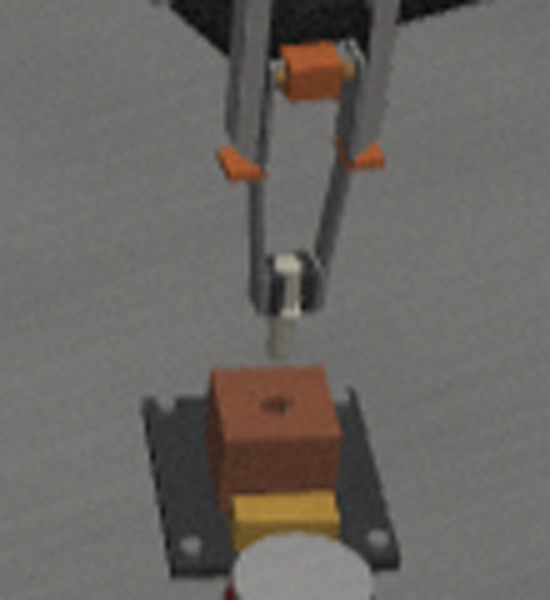

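```bash
python3 - <<'E'
from h import *
w=load("w15");s=load("s15");t=load("top0");f=load("wfix")
a=(247.7,178.0);b=(330.0,150.4)
print("w",plane(w,*a,.055),"s",plane(s,*b,.055),"t",plane(t,146.8,220,.055),"f",plane(f,249.6,164.8,.055))
print(tri(w,a,s,b),tri(t,(146.8,220),s,b))
# pin head centre from wrist: (361,418); top z = TCP - .0822+.054
z=w["ee_pos"][2]-.0822+.054
print("pin head w",plane(w,150+361/3.7-.4,90+418/3.7-.4,z),z)
print("pin head scene",plane(s,275+288/5-.4,70+262/5-.4,z),"foot s",plane(s,275+281/5-.4,70+352/5-.4,z-.054))
E
```

```text
w [0.55483971 0.24647583 0.055     ] s [0.55788368 0.24583876 0.055     ] t [0.5562703  0.24659919 0.055     ] f [0.55504562 0.24644339 0.055     ]
(array([0.55563701, 0.24680186, 0.05308601]), np.float64(0.0011363752086432624)) (array([0.55638908, 0.24700339, 0.0535524 ]), np.float64(9.634171981804931e-05))
pin head w [0.55549616 0.24569841 0.13626205] 0.13626205130673774
pin head scene [0.55490806 0.24545567 0.13626205] foot s [0.55311951 0.24837704 0.08226205]
```

Emit:
jog_arm(
  moves=[
    [[0.1, 0.5, -6], [0, 0, 0], 38],
    [[0.1, 0.5, -12], [0, 0, 0], 38],
    [[0.1, 0.5, -18], [0, 0, 0], 38],
    [[0.1, 0.5, -23], [0, 0, 0], 38],
    [[0.1, 0.5, -23], [0, 0, 0], 38],
  ],
)

```text
time_s: 15.55
ee_pos: [0.5549, 0.2468, 0.1406]
eef_rot: [-3.14, -0.002, 2.844]
force: [0.3, 0.4, -3.0]
grip_width: 0.0423
```

Emit:
jog_arm(
  moves=[
    [[0, 0, -1.5], [0, 0, 0], 38],
    [[0, 0, -3], [0, 0, 0], 38],
    [[0, 0, -4.5], [0, 0, 0], 38],
  ],
)

```text
time_s: 15.8
ee_pos: [0.5555, 0.2472, 0.1377]
eef_rot: [3.141, 0.0, 2.844]
force: [0.6, 0.2, -2.1]
grip_width: 0.0424
```

Emit:
jog_arm(
  moves=[
    [[0, 0, -1], [0, 0, 0], 38],
    [[0, 0, -2], [0, 0, 0], 38],
  ],
)

```text
time_s: 15.97
ee_pos: [0.5555, 0.2472, 0.1357]
eef_rot: [3.142, 0.0, 2.844]
force: [-0.5, 0.5, -3.1]
grip_width: 0.0423
```

Emit:
jog_arm(
  moves=[
    [[-0.2, -0.6, -0.7], [0, 0, 0], 38],
    [[-0.2, -0.6, -1.4], [0, 0, 0], 38],
    [[-0.2, -0.6, -2], [0, 0, 0], 38],
  ],
)

```text
time_s: 16.22
ee_pos: [0.5553, 0.2465, 0.1336]
eef_rot: [3.142, 0.0, 2.844]
force: [-0.6, -0.0, -2.5]
grip_width: 0.0422
```

Emit:
jog_arm(
  moves=[
    [[0, 0, -0.7], [0, 0, 0], 38],
    [[0, 0, -1.4], [0, 0, 0], 38],
    [[0, 0, -2], [0, 0, 0], 38],
  ],
)

```text
time_s: 16.47
ee_pos: [0.5553, 0.2466, 0.1316]
eef_rot: [-3.142, -0.0, 2.844]
force: [0.4, -0.6, -3.3]
grip_width: 0.042
```

```bash
python3 - <<'E'
from h import *
w=snap("wrist","w16"); print(w["ee_pos"],w["eef_rot"])
cv2.imwrite("pics/w16z.png",cv2.resize(w["frame"][90:250,150:345,::-1],None,fx=3.7,fy=3.7,interpolation=cv2.INTER_CUBIC))
s=snap("scene","s16");cv2.imwrite("pics/s16z.png",cv2.resize(s["frame"][90:190,285:375,::-1],None,fx=6,fy=6,interpolation=cv2.INTER_CUBIC))
E
```

```text
[0.5552554  0.24656204 0.13159338] [-3.14155618e+00 -1.50702385e-05  2.84387443e+00]
```

View pics/w16z.png

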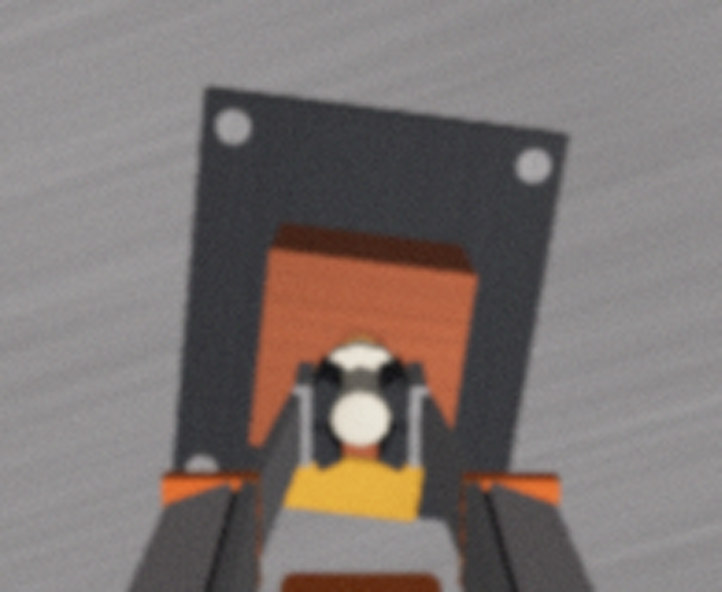

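View pics/s16z.png

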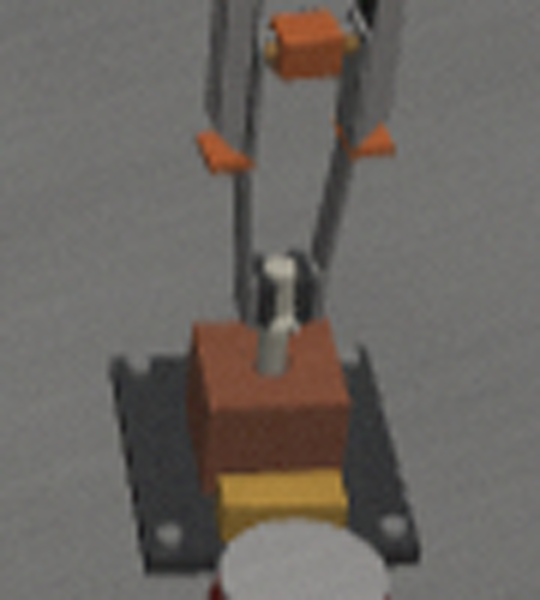

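Emit:
jog_arm(
  moves=[
    [[0, 0, -0.7], [0, 0, 0], 38],
    [[0, 0, -1.4], [0, 0, 0], 38],
  ],
)

```text
time_s: 16.73
ee_pos: [0.5553, 0.2466, 0.1303]
eef_rot: [3.142, 0.0, 2.844]
force: [-0.1, 0.2, -3.0]
grip_width: 0.0425
```

Emit:
jog_arm(
  moves=[
    [[0, 0, -0.7], [0, 0, 0], 38],
    [[0, 0, -1.4], [0, 0, 0], 38],
  ],
)

```text
time_s: 16.9
ee_pos: [0.5553, 0.2466, 0.1288]
eef_rot: [3.142, 0.0, 2.844]
force: [0.3, -0.2, -2.3]
grip_width: 0.0424
```

Emit:
jog_arm(
  moves=[
    [[0, 0, -0.7], [0, 0, 0], 38],
    [[0, 0, -1.4], [0, 0, 0], 38],
  ],
)

```text
time_s: 17.07
ee_pos: [0.5554, 0.2466, 0.1276]
eef_rot: [3.141, 0.0, 2.844]
force: [-0.3, 0.4, -0.5]
grip_width: 0.0422
```

Emit:
jog_arm(
  moves=[
    [[0, 0, -0.7], [0, 0, 0], 38],
    [[0, 0, -1.4], [0, 0, 0], 38],
  ],
)

```text
time_s: 17.23
ee_pos: [0.5553, 0.2466, 0.1261]
eef_rot: [3.141, 0.0, 2.844]
force: [0.7, -0.7, -0.7]
grip_width: 0.0425
```

Emit:
jog_arm(
  moves=[
    [[0, 0, -0.6], [0, 0, 0], 38],
    [[0, 0, -1.2], [0, 0, 0], 38],
  ],
)

```text
time_s: 17.4
ee_pos: [0.5553, 0.2466, 0.1248]
eef_rot: [3.142, 0.0, 2.844]
force: [0.1, 0.3, -0.7]
grip_width: 0.0423
```

Emit:
jog_arm(
  moves=[
    [[0, 0, -0.6], [0, 0, 0], 38],
    [[0, 0, -1.2], [0, 0, 0], 38],
  ],
)

```text
time_s: 17.57
ee_pos: [0.5553, 0.2466, 0.1236]
eef_rot: [3.142, 0.0, 2.844]
force: [-0.2, 0.8, -0.5]
grip_width: 0.0422
```

Emit:
jog_arm(
  moves=[
    [[0, 0, -0.5], [0, 0, 0], 38],
    [[0, 0, -1], [0, 0, 0], 38],
  ],
)

```text
time_s: 17.73
ee_pos: [0.5553, 0.2466, 0.1226]
eef_rot: [3.142, -0.0, 2.844]
force: [0.4, 0.5, -0.6]
grip_width: 0.0426
```

Emit:
jog_arm(
  moves=[
    [[0, 0, -0.5], [0, 0, 0], 38],
    [[0, 0, -1], [0, 0, 0], 38],
  ],
)

```text
time_s: 17.9
ee_pos: [0.5552, 0.2466, 0.1216]
eef_rot: [-3.142, -0.0, 2.844]
force: [-0.3, 0.1, -2.8]
grip_width: 0.0428
```

Emit:
jog_arm(
  moves=[
    [[0, 0, -0.5], [0, 0, 0], 38],
    [[0, 0, -1], [0, 0, 0], 38],
  ],
)

```text
time_s: 18.07
ee_pos: [0.5553, 0.2466, 0.1206]
eef_rot: [3.142, -0.0, 2.844]
force: [-0.5, 0.7, -0.3]
grip_width: 0.0426
```

Emit:
jog_arm(
  moves=[
    [[0, 0, -0.5], [0, 0, 0], 38],
    [[0, 0, -1], [0, 0, 0], 38],
  ],
)

```text
time_s: 18.23
ee_pos: [0.5553, 0.2466, 0.1196]
eef_rot: [3.142, 0.0, 2.844]
force: [0.4, 0.5, -1.3]
grip_width: 0.0419
```

Emit:
jog_arm(
  moves=[
    [[0, 0, -0.5], [0, 0, 0], 38],
    [[0, 0, -1], [0, 0, 0], 38],
  ],
)

```text
time_s: 18.4
ee_pos: [0.5553, 0.2466, 0.1186]
eef_rot: [3.142, 0.0, 2.844]
force: [0.0, -0.1, -1.4]
grip_width: 0.0423
```

Emit:
jog_arm(
  moves=[
    [[0, 0, -0.5], [0, 0, 0], 38],
    [[0, 0, -1], [0, 0, 0], 38],
  ],
)

```text
time_s: 18.57
ee_pos: [0.5553, 0.2466, 0.1176]
eef_rot: [3.142, 0.0, 2.844]
force: [0.8, 0.9, -0.2]
grip_width: 0.0423
```

Emit:
jog_arm(
  moves=[
    [[0, 0, -0.5], [0, 0, 0], 38],
    [[0, 0, -1], [0, 0, 0], 38],
  ],
)

```text
time_s: 18.73
ee_pos: [0.5552, 0.2466, 0.1166]
eef_rot: [-3.142, -0.0, 2.844]
force: [-0.3, 0.4, 0.1]
grip_width: 0.0426
```

Emit:
jog_arm(
  moves=[
    [[0, 0, -0.5], [0, 0, 0], 38],
    [[0, 0, -1], [0, 0, 0], 38],
  ],
)

```text
time_s: 18.9
ee_pos: [0.5553, 0.2466, 0.1156]
eef_rot: [3.142, 0.0, 2.844]
force: [0.2, 0.1, -0.2]
grip_width: 0.0427
```

```bash
python3 - <<'E'
from h import *
w=snap("wrist","w17"); print(w["ee_pos"],w["eef_rot"])
cv2.imwrite("pics/w17z.png",cv2.resize(w["frame"][90:250,150:345,::-1],None,fx=3.7,fy=3.7,interpolation=cv2.INTER_CUBIC))
s=snap("scene","s17");cv2.imwrite("pics/s17z.png",cv2.resize(s["frame"][90:190,285:375,::-1],None,fx=6,fy=6,interpolation=cv2.INTER_CUBIC))
E
```

```text
[0.5552848  0.24660228 0.11564921] [3.14152903e+00 7.23841517e-05 2.84390107e+00]
```

View pics/w17z.png

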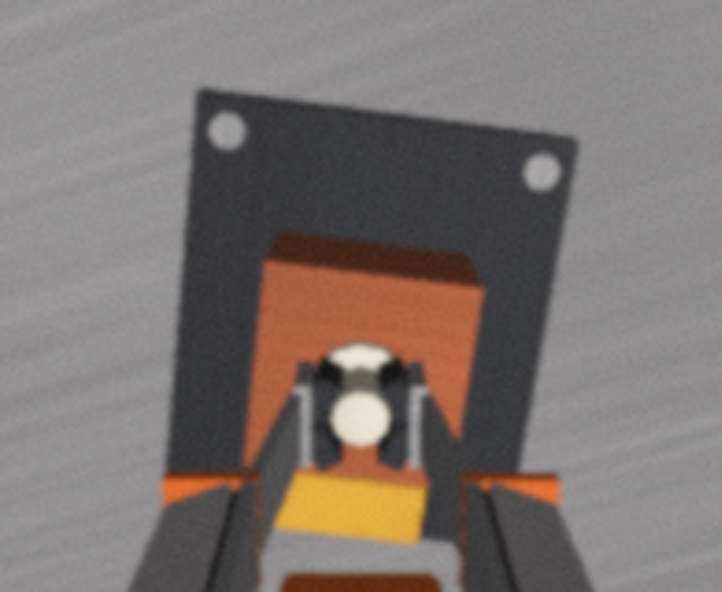

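View pics/s17z.png

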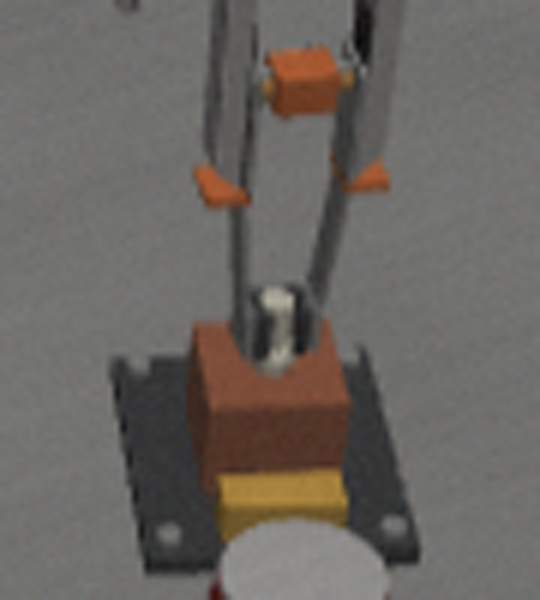

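Emit:
jog_arm(
  moves=[
    [[0, 0, -0.5], [0, 0, 0], 38],
    [[0, 0, -0.5], [0, 0, 0], 38],
  ],
)

```text
time_s: 19.17
ee_pos: [0.5553, 0.2466, 0.1153]
eef_rot: [3.141, 0.0, 2.844]
force: [0.1, -0.4, 1.2]
grip_width: 0.0424
```

Emit:
jog_arm(
  moves=[
    [[0, 0, -0.5], [0, 0, 0], 38],
    [[0, 0, -0.5], [0, 0, 0], 38],
  ],
)

```text
time_s: 19.33
ee_pos: [0.5554, 0.2466, 0.115]
eef_rot: [3.141, 0.001, 2.844]
force: [-1.0, -0.8, 3.9]
grip_width: 0.0421
```

Emit:
jog_arm(
  moves=[
    [[0, 0, -0.5], [0, 0, 0], 38],
    [[0, 0, -0.5], [0, 0, 0], 38],
  ],
)

```text
time_s: 19.5
ee_pos: [0.5554, 0.2467, 0.1145]
eef_rot: [3.141, 0.0, 2.844]
force: [-1.6, 1.1, 5.0]
grip_width: 0.042
```

Emit:
jog_arm(
  moves=[
    [[0, 0, -0.5], [0, 0, 0], 38],
    [[0, 0, -0.5], [0, 0, 0], 38],
  ],
)

```text
time_s: 19.67
ee_pos: [0.5553, 0.2467, 0.114]
eef_rot: [3.141, 0.0, 2.844]
force: [-0.9, 0.1, 5.6]
grip_width: 0.0411
```

Emit:
jog_arm(
  moves=[
    [[0, 0, -0.4], [0, 0, 0], 38],
    [[0, 0, -0.4], [0, 0, 0], 38],
  ],
)

```text
time_s: 19.83
ee_pos: [0.5554, 0.2467, 0.1138]
eef_rot: [3.141, 0.0, 2.844]
force: [-2.3, 0.0, 7.1]
grip_width: 0.041
```

Emit:
jog_arm(
  moves=[
    [[0, 0, -0.4], [0, 0, 0], 38],
    [[0, 0, -0.4], [0, 0, 0], 38],
  ],
)

```text
time_s: 20.0
ee_pos: [0.5555, 0.2468, 0.1136]
eef_rot: [3.141, 0.001, 2.844]
force: [-1.6, 0.3, 7.8]
grip_width: 0.0409
```

Emit:
jog_arm(
  moves=[
    [[0, 0, -0.4], [0, 0, 0], 38],
    [[0, 0, -0.4], [0, 0, 0], 38],
  ],
)

```text
time_s: 20.17
ee_pos: [0.5555, 0.2468, 0.1133]
eef_rot: [3.141, 0.001, 2.844]
force: [-2.0, -0.2, 8.7]
grip_width: 0.0406
```

Emit:
jog_arm(
  moves=[
    [[0, 0, -0.4], [0, 0, 0], 38],
    [[0, 0, -0.4], [0, 0, 0], 38],
    [[0, 0, -0.4], [0, 0, 0], 38],
  ],
)

```text
time_s: 20.42
ee_pos: [0.5556, 0.2468, 0.1131]
eef_rot: [3.141, 0.001, 2.844]
force: [-2.4, -0.5, 9.4]
grip_width: 0.041
```

```bash
python3 - <<'E'
from h import *
w=snap("wrist","w18"); print(w["ee_pos"],w["eef_rot"])
cv2.imwrite("pics/w18z.png",cv2.resize(w["frame"][90:250,150:345,::-1],None,fx=3.7,fy=3.7,interpolation=cv2.INTER_CUBIC))
s=snap("scene","s18");cv2.imwrite("pics/s18z.png",cv2.resize(s["frame"][90:190,285:375,::-1],None,fx=6,fy=6,interpolation=cv2.INTER_CUBIC))
from station import ctrl; print(ctrl.get_obs()["force"])
E
```

```text
[0.55564272 0.24675353 0.11313688] [3.14061348e+00 1.22200191e-03 2.84391965e+00]
[-2.02779346 -0.29435603 10.15489292]
```

View pics/w18z.png

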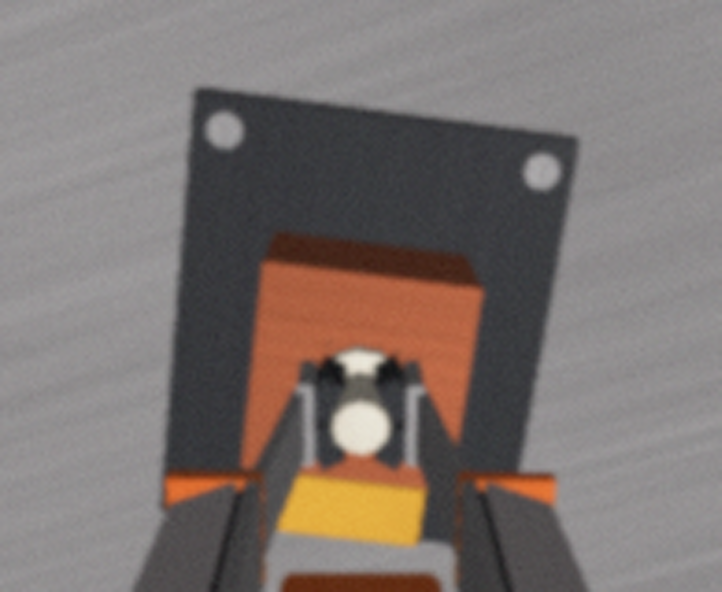

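View pics/s18z.png

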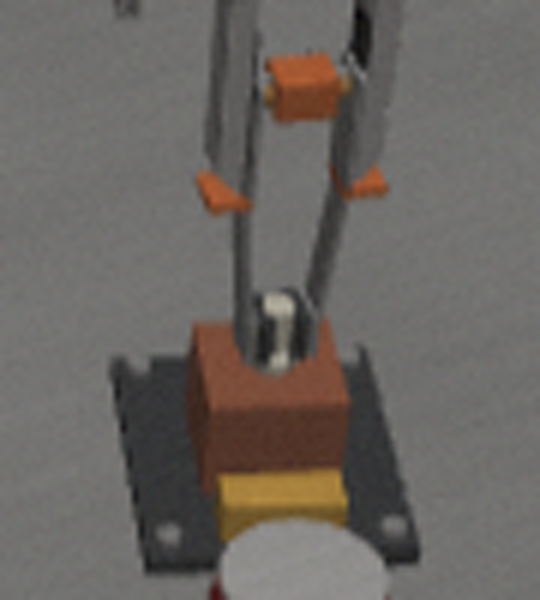

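Emit:
jog_arm(
  moves=[
    [[0, 0, 0], [0, 0, 0], 42],
    [[0, 0, 0], [0, 0, 0], 44],
    [[0, 0, 0], [0, 0, 0], 46],
    [[0, 0, 0], [0, 0, 0], 47.5],
    [[0, 0, 0], [0, 0, 0], 49],
  ],
)

```text
time_s: 20.93
ee_pos: [0.5557, 0.2467, 0.1127]
eef_rot: [3.141, 0.001, 2.844]
force: [0.5, 0.3, 6.4]
grip_width: 0.0487
```

Emit:
jog_arm(
  moves=[
    [[0, 0, 0], [0, 0, 0], 49],
    [[0, 0, 0], [0, 0, 0], 49],
    [[0, 0, 0], [0, 0, 0], 49],
  ],
)

```text
time_s: 21.18
ee_pos: [0.5557, 0.2467, 0.1126]
eef_rot: [3.141, 0.001, 2.844]
force: [0.2, 0.5, 6.2]
grip_width: 0.0488
```

```bash
python3 - <<'E'
from h import *
w=snap("wrist","w19"); print(w["ee_pos"],w["eef_rot"])
cv2.imwrite("pics/w19z.png",cv2.resize(w["frame"][90:250,150:345,::-1],None,fx=3.7,fy=3.7,interpolation=cv2.INTER_CUBIC))
s=snap("scene","s19");cv2.imwrite("pics/s19z.png",cv2.resize(s["frame"][90:190,285:375,::-1],None,fx=6,fy=6,interpolation=cv2.INTER_CUBIC))
E
```

```text
[0.55570089 0.24672903 0.11263873] [3.14068613e+00 1.18016601e-03 2.84386789e+00]
```

View pics/w19z.png

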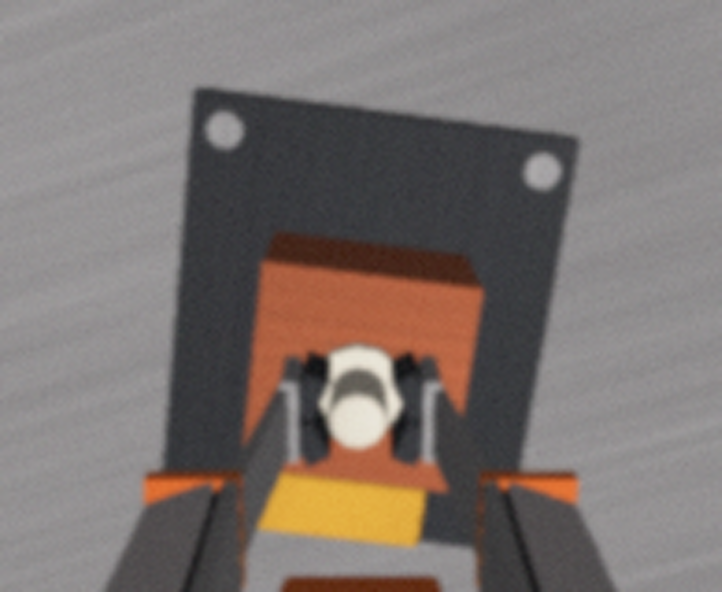

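View pics/s19z.png

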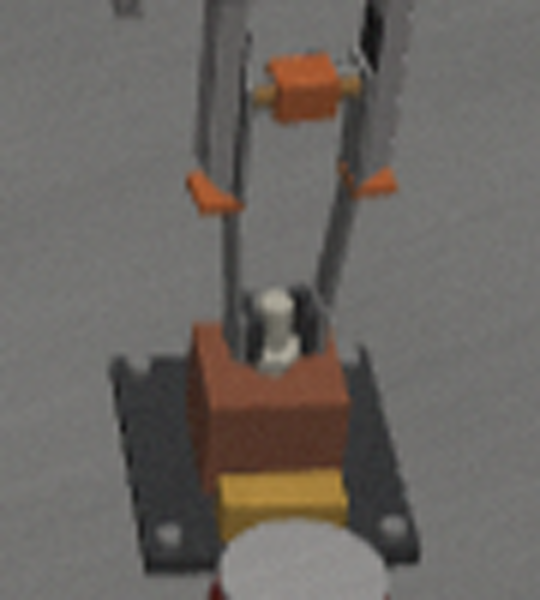

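Emit:
jog_arm(
  moves=[
    [[0, 0, -0.4], [0, 0, 0], 49],
    [[0, 0, -0.4], [0, 0, 0], 49],
  ],
)

```text
time_s: 21.45
ee_pos: [0.5558, 0.2467, 0.1123]
eef_rot: [3.141, 0.001, 2.844]
force: [0.0, -0.3, 5.0]
grip_width: 0.0494
```

Emit:
jog_arm(
  moves=[
    [[0, 0, -0.4], [0, 0, 0], 49],
    [[0, 0, -0.4], [0, 0, 0], 49],
    [[0, 0, -0.4], [0, 0, 0], 49],
  ],
)

```text
time_s: 21.7
ee_pos: [0.5558, 0.2467, 0.112]
eef_rot: [3.141, 0.001, 2.844]
force: [1.6, 0.0, 6.1]
grip_width: 0.0493
```

Emit:
jog_arm(
  moves=[
    [[0, 0, -0.5], [0, 0, 0], 49],
    [[0, 0, -0.5], [0, 0, 0], 49],
  ],
)

```text
time_s: 21.87
ee_pos: [0.5559, 0.2467, 0.1117]
eef_rot: [3.14, 0.002, 2.844]
force: [-0.1, 0.1, 8.5]
grip_width: 0.0491
```

Emit:
jog_arm(
  moves=[
    [[0, 0, -0.5], [0, 0, 0], 49],
    [[0, 0, -0.5], [0, 0, 0], 49],
  ],
)

```text
time_s: 22.03
ee_pos: [0.556, 0.2467, 0.1115]
eef_rot: [3.14, 0.002, 2.844]
force: [-0.3, -1.0, 9.7]
grip_width: 0.0491
```

Emit:
jog_arm(
  moves=[
    [[0, 0, 2], [0, 0, 0], 49],
    [[0, 0, 4], [0, 0, 0], 49],
    [[0, 0, 6], [0, 0, 0], 49],
    [[0, 0, 8], [0, 0, 0], 49],
  ],
)

```text
time_s: 22.37
ee_pos: [0.555, 0.2465, 0.1178]
eef_rot: [-3.141, -0.001, 2.844]
force: [-0.3, -0.3, -3.0]
grip_width: 0.0493
```

```bash
python3 - <<'E'
from h import *
w=snap("wrist","w20"); print(w["ee_pos"],w["eef_rot"])
cv2.imwrite("pics/w20z.png",cv2.resize(w["frame"][90:250,150:345,::-1],None,fx=3.7,fy=3.7,interpolation=cv2.INTER_CUBIC))
s=snap("scene","s20");cv2.imwrite("pics/s20z.png",cv2.resize(s["frame"][90:190,285:375,::-1],None,fx=6,fy=6,interpolation=cv2.INTER_CUBIC))
E
```

```text
[0.55497455 0.24645924 0.11783078] [-3.14088570e+00 -8.66852373e-04  2.84389638e+00]
```

View pics/w20z.png

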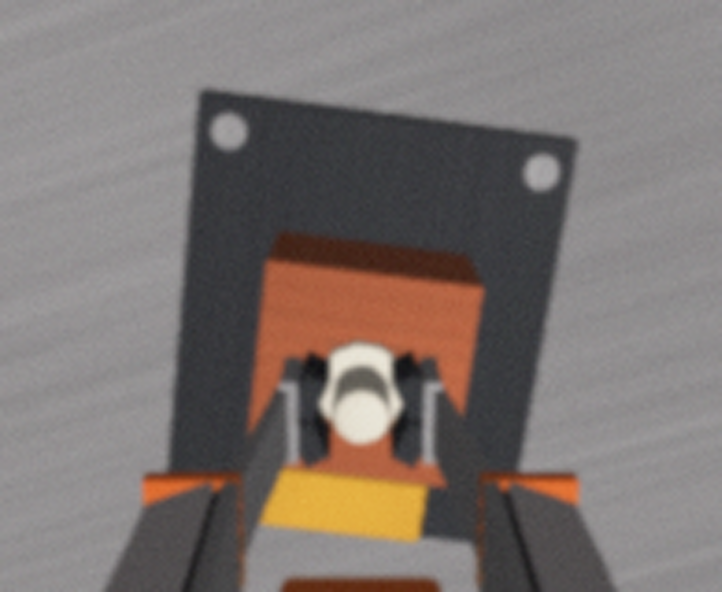

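View pics/s20z.png

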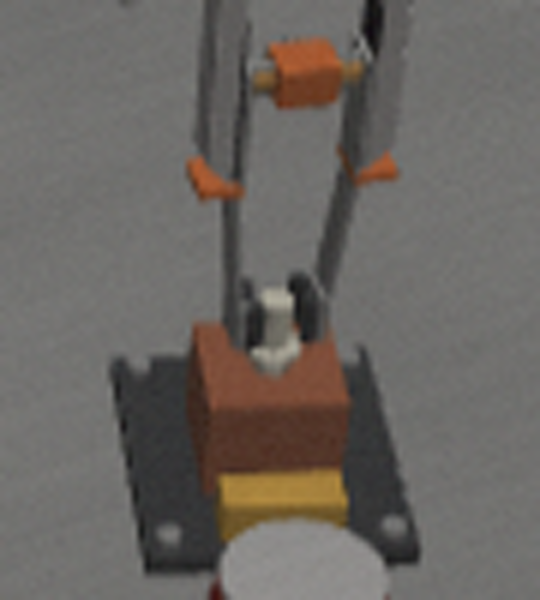

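Emit:
jog_arm(
  moves=[
    [[0, 0, 5], [0, 0, 0], 49],
    [[0, 0, 10], [0, 0, 0], 49],
    [[0, 0, 18], [0, 0, 0], 49],
    [[0, 0, 30], [0, 0, 0], 49],
    [[0, 0, 45], [0, 0, 0], 49],
  ],
)

```text
time_s: 22.88
ee_pos: [0.5551, 0.2465, 0.1641]
eef_rot: [-3.141, -0.0, 2.844]
force: [0.1, -0.4, -1.9]
grip_width: 0.0494
```

```bash
python3 - <<'E'
from h import *
w=snap("wrist","w21"); print(w["ee_pos"],w["eef_rot"])
cv2.imwrite("pics/w21z.png",cv2.resize(w["frame"][90:290,150:345,::-1],None,fx=3,fy=3,interpolation=cv2.INTER_CUBIC))
s=snap("scene","s21");cv2.imwrite("pics/s21z.png",cv2.resize(s["frame"][70:190,280:380,::-1],None,fx=5,fy=5,interpolation=cv2.INTER_CUBIC))
E
```

```text
[0.55506674 0.24651405 0.16413076] [-3.14117708e+00 -4.91488378e-04  2.84392803e+00]
```

View pics/w21z.png

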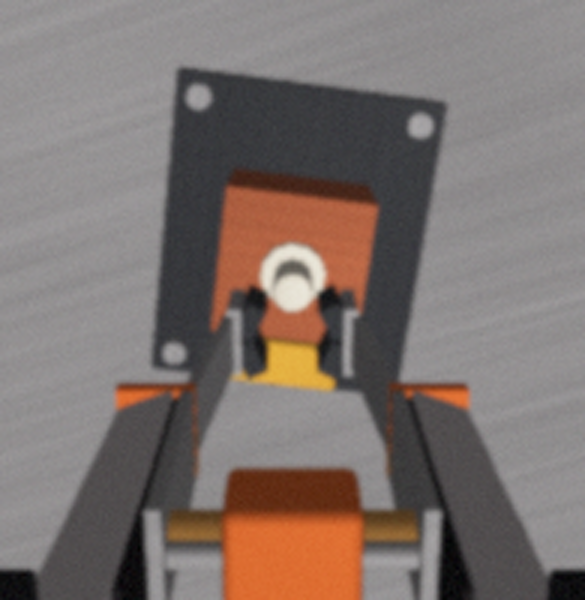

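View pics/s21z.png

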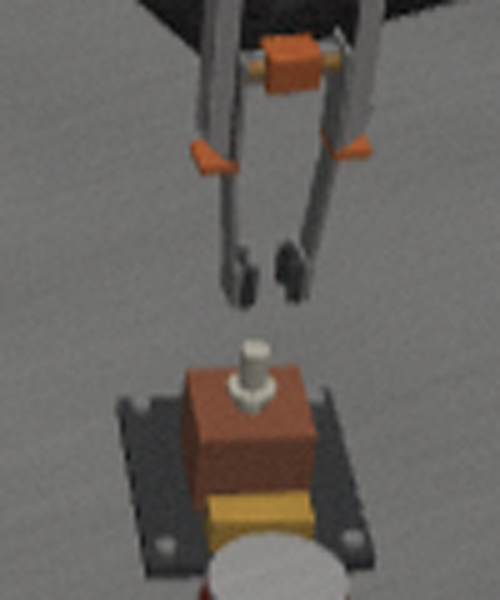

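```bash
python3 - <<'E'
from h import *
w=load("w21");s=load("s21")
print(tri(w,(150+292/3-.33,90+276/3-.33),s,(280+252/5-.4,70+388/5-.4)))
print(tri(w,(150+292/3-.33,90+293/3-.33),s,(280+257/5-.4,70+350/5-.4)))
E
```

```text
(array([0.55639491, 0.24591101, 0.06371142]), np.float64(7.11173213157318e-06))
(array([0.55636449, 0.24615822, 0.08638496]), np.float64(0.00043656014443718206))
```

Emit:
jog_arm(
  moves=[
    [[1, -35, 2], [0, 0, 0], 49],
    [[2, -73, 4], [0, 0, 0], 49],
    [[3, -110, 5], [0, 0, 0], 49],
    [[4, -148, 5], [0, 0, 0], 49],
    [[5, -185, 5], [0, 0, 0], 49],
  ],
)

```text
time_s: 23.4
ee_pos: [0.5599, 0.0598, 0.1683]
eef_rot: [3.142, 0.0, 2.844]
force: [0.7, 0.3, -3.3]
grip_width: 0.049
```

Emit:
jog_arm(
  moves=[
    [[1, -38, 0], [0, 0, 0], 49],
    [[2, -76, 0], [0, 0, 0], 49],
    [[3, -114, 0], [0, 0, 0], 49],
    [[4, -152, 0], [0, 0, 0], 49],
    [[5, -185, 0], [0, 0, 0], 49],
  ],
)

```text
time_s: 23.82
ee_pos: [0.5649, -0.1258, 0.1682]
eef_rot: [-3.141, 0.0, 2.843]
force: [0.0, -0.5, -1.6]
grip_width: 0.0493
```

Emit:
jog_arm(
  moves=[
    [[1, -35, 0], [0, 0, 0], 49],
    [[2, -70, 0], [0, 0, 0], 49],
    [[3, -105, 0], [0, 0, 0], 49],
    [[3.6, -130, 0], [0, 0, 0], 49],
    [[3.6, -138.5, 0], [0, 0, 0], 49],
  ],
)

```text
time_s: 24.23
ee_pos: [0.5682, -0.2653, 0.1676]
eef_rot: [-3.141, -0.0, 2.841]
force: [0.2, -0.2, -2.9]
grip_width: 0.0492
```

Emit:
jog_arm(
  moves=[
    [[0, 0, 0], [0, 0, 0], 49],
    [[0, 0, 0], [0, 0, 0], 49],
    [[0, 0, 0], [0, 0, 0], 49],
    [[0, 0, 0], [0, 0, 0], 49],
  ],
)

```text
time_s: 24.57
ee_pos: [0.5691, -0.2605, 0.1684]
eef_rot: [3.141, 0.0, 2.845]
force: [-0.2, -1.5, -2.2]
grip_width: 0.0494
```

```bash
python3 - <<'E'
from h import *
w=snap("wrist","w22"); print(w["ee_pos"],w["eef_rot"])
cv2.imwrite("pics/w22z.png",cv2.resize(w["frame"][90:290,150:345,::-1],None,fx=3,fy=3,interpolation=cv2.INTER_CUBIC))
s=snap("scene","s22");cv2.imwrite("pics/s22z.png",cv2.resize(s["frame"][90:260,60:210,::-1],None,fx=3.5,fy=3.5,interpolation=cv2.INTER_CUBIC))
E
```

```text
[ 0.56912868 -0.26047726  0.16843527] [3.14148687e+00 9.95127143e-05 2.84549079e+00]
```

View pics/w22z.png

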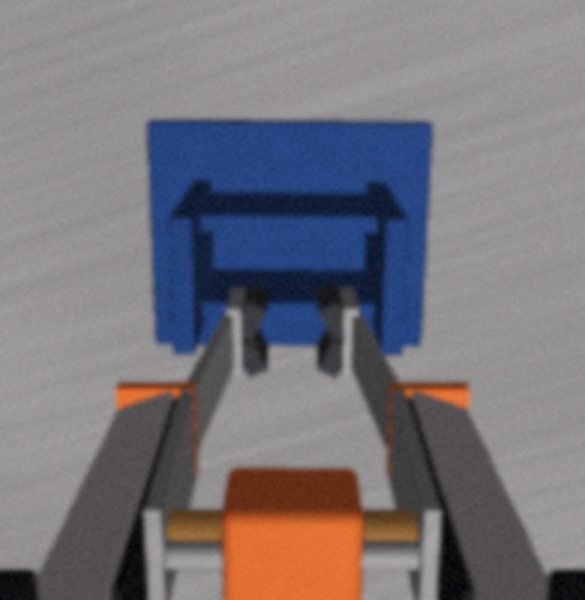

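View pics/s22z.png

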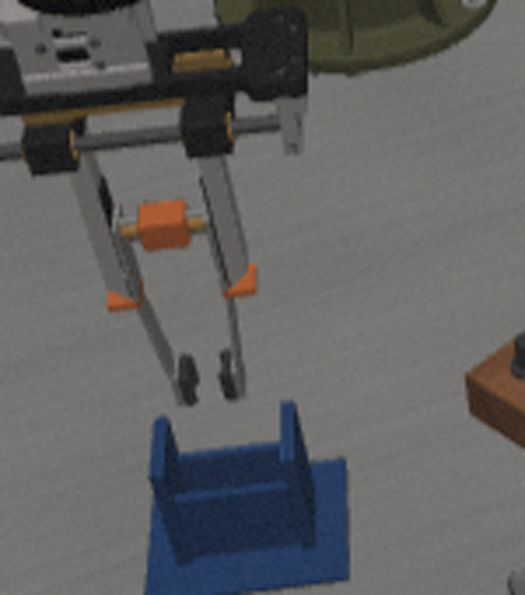

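Emit:
jog_arm(
  moves=[
    [[0, 0, -12], [0, 0, 0], 49],
    [[0, 0, -24], [0, 0, 0], 49],
    [[0, 0, -36], [0, 0, 0], 49],
    [[0, 0, -46], [0, 0, 0], 49],
    [[0, 0, -50], [0, 0, 0], 49],
  ],
)

```text
time_s: 25.08
ee_pos: [0.568, -0.2615, 0.1155]
eef_rot: [3.141, -0.003, 2.844]
force: [0.4, -0.2, -1.7]
grip_width: 0.049
```

Emit:
jog_arm(
  moves=[
    [[0, 0, 0], [0, 0, 0], 49],
    [[0, 0, 0], [0, 0, 0], 49],
    [[0, 0, 0], [0, 0, 0], 49],
    [[0, 0, 0], [0, 0, 0], 49],
  ],
)

```text
time_s: 25.42
ee_pos: [0.5692, -0.2621, 0.1189]
eef_rot: [-3.141, 0.001, 2.844]
force: [0.8, 0.2, -2.8]
grip_width: 0.0492
```

```bash
python3 - <<'E'
from h import *
w=snap("wrist","w23"); print(w["ee_pos"],w["eef_rot"])
cv2.imwrite("pics/w23z.png",cv2.resize(w["frame"][90:290,150:345,::-1],None,fx=3,fy=3,interpolation=cv2.INTER_CUBIC))
E
```

```text
[ 0.5691529  -0.26207635  0.11892326] [-3.14138852e+00  1.10274129e-03  2.84385949e+00]
```

View pics/w23z.png

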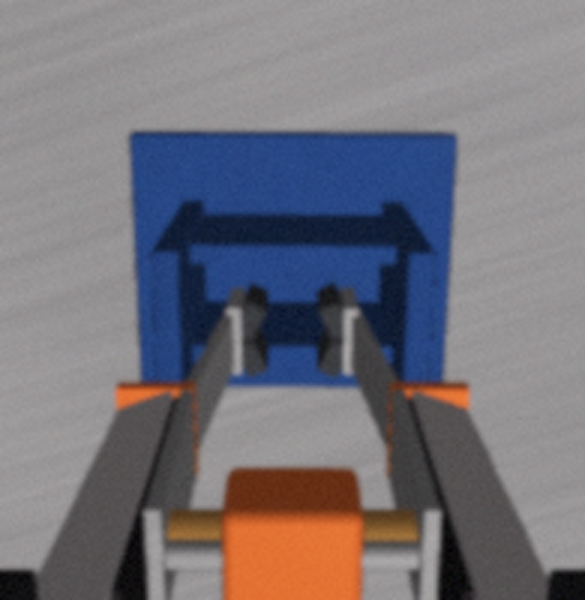

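Emit:
jog_arm(
  moves=[
    [[-0.4, 0, -6], [0, 0, 0], 49],
    [[-0.4, 0, -12], [0, 0, 0], 49],
    [[-0.4, 0, -18], [0, 0, 0], 49],
    [[-0.4, 0, -24], [0, 0, 0], 49],
    [[-0.4, 0, -30], [0, 0, 0], 49],
  ],
)

```text
time_s: 25.88
ee_pos: [0.5683, -0.2619, 0.0873]
eef_rot: [3.142, -0.001, 2.844]
force: [0.9, 0.5, -2.3]
grip_width: 0.0491
```

Emit:
jog_arm(
  moves=[
    [[0, 0, -5], [0, 0, 0], 49],
    [[0, 0, -10], [0, 0, 0], 49],
    [[0, 0, -15], [0, 0, 0], 49],
    [[0, 0, -20], [0, 0, 0], 49],
    [[0, 0, -24], [0, 0, 0], 49],
  ],
)

```text
time_s: 26.3
ee_pos: [0.5684, -0.2619, 0.0637]
eef_rot: [3.142, -0.0, 2.844]
force: [0.0, 0.7, -2.6]
grip_width: 0.0491
```

Emit:
jog_arm(
  moves=[
    [[0, 0, -2], [0, 0, 0], 49],
    [[0, 0, -4], [0, 0, 0], 49],
    [[0, 0, -4], [0, 0, 0], 49],
  ],
)

```text
time_s: 26.55
ee_pos: [0.5684, -0.2619, 0.0599]
eef_rot: [3.142, -0.0, 2.844]
force: [-1.2, 0.1, -2.2]
grip_width: 0.0494
```

Emit:
jog_arm(
  moves=[
    [[0, 0, -1], [0, 0, 0], 49],
    [[0, 0, -2], [0, 0, 0], 49],
    [[0, 0, -3], [0, 0, 0], 49],
    [[0, 0, -3], [0, 0, 0], 49],
  ],
)

```text
time_s: 26.88
ee_pos: [0.5684, -0.2619, 0.0571]
eef_rot: [3.142, -0.0, 2.844]
force: [-0.5, -0.4, -1.8]
grip_width: 0.0492
```

Emit:
jog_arm(
  moves=[
    [[0, 0, -0.7], [0, 0, 0], 49],
    [[0, 0, -1.4], [0, 0, 0], 49],
  ],
)

```text
time_s: 27.05
ee_pos: [0.5685, -0.262, 0.0559]
eef_rot: [-3.142, 0.0, 2.844]
force: [0.2, -0.1, -2.8]
grip_width: 0.049
```

Emit:
jog_arm(
  moves=[
    [[0, 0, -0.7], [0, 0, 0], 49],
    [[0, 0, -0.7], [0, 0, 0], 49],
  ],
)

```text
time_s: 27.22
ee_pos: [0.5685, -0.262, 0.0555]
eef_rot: [-3.142, 0.0, 2.844]
force: [-2.2, 0.6, 2.1]
grip_width: 0.0494
```

Emit:
jog_arm(
  moves=[
    [[0, 0, 0], [0, 0, 0], 52],
    [[0, 0, 0.5], [0, 0, 0], 56],
    [[0, 0, 1], [0, 0, 0], 62],
    [[0, 0, 1], [0, 0, 0], 70],
    [[0, 0, 1], [0, 0, 0], 76],
  ],
)

```text
time_s: 27.63
ee_pos: [0.5685, -0.262, 0.0562]
eef_rot: [-3.142, 0.0, 2.844]
force: [-0.8, 1.2, -0.3]
grip_width: 0.0717
```

Emit:
jog_arm(
  moves=[
    [[0, 0, 1], [0, 0, 0], 76],
    [[0, 0, 4], [0, 0, 0], 76],
    [[0, 0, 10], [0, 0, 0], 76],
    [[0, 0, 20], [0, 0, 0], 76],
    [[0, 0, 35], [0, 0, 0], 76],
  ],
)

```text
time_s: 28.05
ee_pos: [0.5681, -0.2617, 0.0914]
eef_rot: [3.141, -0.001, 2.844]
force: [0.6, 0.1, 0.2]
grip_width: 0.0761
```

Emit:
jog_arm(
  moves=[
    [[0, 0, 20], [0, 0, 0], 90],
    [[0, 0, 50], [0, 0, 0], 90],
    [[0, 0, 85], [0, 0, 0], 90],
    [[0, 0, 115], [0, 0, 0], 90],
    [[0, 0, 140], [0, 0, 0], 90],
  ],
)

```text
time_s: 28.47
ee_pos: [0.5686, -0.262, 0.2351]
eef_rot: [-3.141, 0.003, 2.844]
force: [-0.5, -0.2, 0.1]
grip_width: 0.09
```

Emit:
jog_arm(
  moves=[
    [[0, 0, 10], [0, 0, 0], 90],
    [[0, 0, 10], [0, 0, 0], 90],
    [[0, 0, 10], [0, 0, 0], 90],
    [[0, 0, 10], [0, 0, 0], 90],
  ],
)

```text
time_s: 28.8
ee_pos: [0.568, -0.2617, 0.2392]
eef_rot: [3.141, -0.003, 2.844]
force: [-0.1, -0.7, 0.4]
grip_width: 0.0901
```

```bash
python3 - <<'E'
from h import *
w=snap("wrist","w24"); print(w["ee_pos"],w["eef_rot"])
s=snap("scene","s24");t=snap("top","t24")
a=cv2.resize(w["frame"][110:290,160:340,::-1],(400,400),interpolation=cv2.INTER_CUBIC)
b=cv2.resize(s["frame"][160:270,80:190,::-1],(400,400),interpolation=cv2.INTER_CUBIC)
cv2.imwrite("pics/fin.png",np.hstack([a,b]))
cv2.imwrite("pics/fin2.png",s["frame"][:,:,::-1])
im=w["frame"];hsv=cv2.cvtColor(im,cv2.COLOR_RGB2HSV).astype(int)
m=((hsv[...,0]<16)&(hsv[...,1]>180)&(hsv[...,2]>150)).astype(np.uint8); m[:,330:]=0
n,l,st,ce=cv2.connectedComponentsWithStats(m)
for i in range(1,n):
    if st[i,4]>15: print(ce[i],[plane(w,*ce[i],z).round(4) for z in(.088,.138)])
E
```

```text
[ 0.56797753 -0.26167497  0.23915038] [ 3.14104725e+00 -2.76989535e-03  2.84389727e+00]
[219.08181818 170.63636364] [array([ 0.558 , -0.2956,  0.088 ]), array([ 0.5484, -0.2876,  0.138 ])]
[274.76785714 170.60714286] [array([ 0.5788, -0.2283,  0.088 ]), array([ 0.5663, -0.2295,  0.138 ])]
[246.93710692 181.38050314] [array([ 0.5819, -0.2661,  0.088 ]), array([ 0.569 , -0.2621,  0.138 ])]
```

View pics/fin.png

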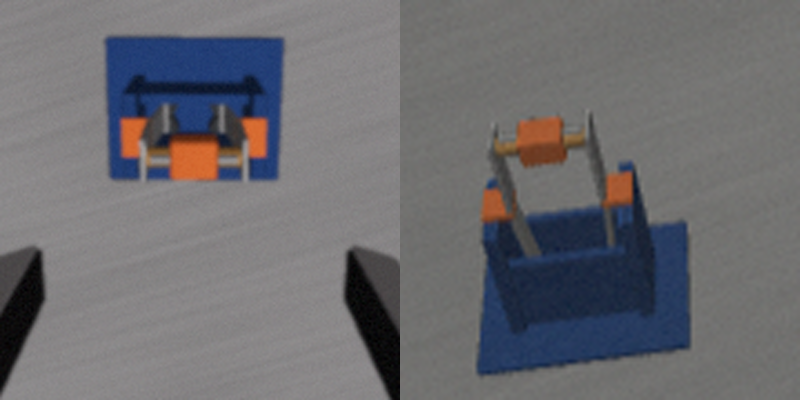

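View pics/fin2.png

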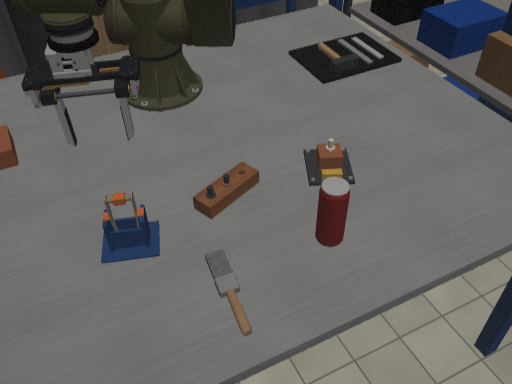

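View pics/t24.png

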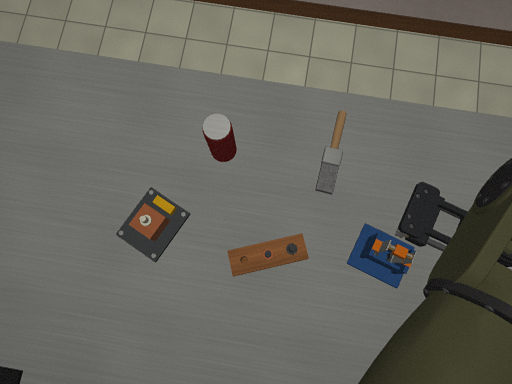

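```bash
python3 - <<'E'
from h import *
s=load("s24"); cv2.imwrite("pics/finpin.png",cv2.resize(s["frame"][120:190,290:370,::-1],None,fx=7,fy=7,interpolation=cv2.INTER_CUBIC))
from station import ctrl
print(ctrl.hand_in())
E
```

```text
the job is handed in; nothing more can be done
None
```

View pics/finpin.png

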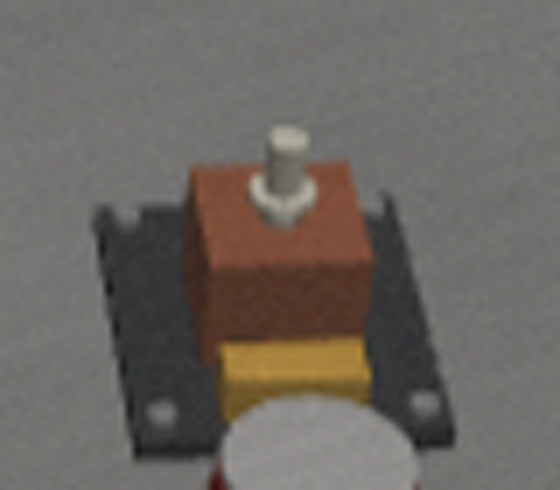

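The pin is in the socket, pressed onto the stop, and the tongs are back in their stand. I handed the job in at about 29 s; no verdict was reported.

- **Pick-up:** I lifted the tongs at 49 mm over the plates. I took the pin from the end well of the rack, where the tongs measured about 42 mm on its head.
- **Pressing home:** I felt the stop at about 22 mm below the mouth and pressed to about 13 N, less the weight carried. After opening the jaws I pressed the collar again with about 12–13 N.
- **Pin, last checks:** after the jaws were lifted off, two camera views put the foot 22–23 mm below the mouth. They put its axis within about 1 mm of the mouth. The final picture shows it upright and free.
- **Tongs and other things:** the tongs hang with their ledges on the cheeks, within 1 mm of where they started. The rack's other pins, the can and the brush look unmoved, and the arm is clear of everything.

- **TCP disagreement:** the visible fingertips ended about 30 mm short of the reported TCP. I therefore set the grasp height by touching the tongs' ledges, with contact at TCP z 0.0555 m instead of the expected 0.088 m.
- **Not measured:** plunger travel can't be read directly. That the pin is fully home rests on the force felt and the measured depth.

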